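# Balance-check fan rotors on a knife edge

## Task

Check the two-bladed fan rotors for balance: lift the cover off the knife-edge balance by its handle and stand it upright on the bench beside it, then set each rotor in turn, smallest span first and largest last (there may be two of one size), with its notch on the knife and let go of it until it has settled. Lay the rotors that stay level flat in the shallow cork-lined tray, side by side, and put those that tip to one side into the deeper grey bin; finally put the cover back over the balance, sitting fully down on the base plate. Leave the other things on the bench where they are.

Things in the scene. Friction and masses are not known exactly. Their poses are not given: they have to be found in the camera images.
- balance: Knife-edge balance, fixed: dark base plate 130 (x) x 100 (y) x 8 mm; on it an aluminium block 60 (x) x 50 (y) mm, top 38 mm above the bench; on its middle a thin upright steel knife 34 mm long along y, its flat top edge 4 mm wide (x) and 57 mm above the bench. At the start hidden under the cover. Origin: centre of the plate's underside, on the bench; z up.
- edge (a point): Point on the balance, 47 mm above the bench, 10 mm under the knife's top: where the origin of a level rotor lies when its notch sits on the knife, blades across it (rotor x along balance x, either way round). Let go, a balanced rotor stays level; an unbalanced one drops its heavy blade onto the block's edge (about 17 degrees) within a second and stays so. Axes as the balance's.
- cover: White sheet-metal cover, a box 88 (x) x 78 (y) x 64 mm open underneath, walls 4 mm, about 350 g, with a black bar handle over its top. At the start it stands on the base plate (underside 8 mm above the bench) around block and knife with about 10 mm of play, its x and y along the balance's within 3 degrees. Origin: centre of its open underside; z up.
- cover_grip (a point): Middle of the cover's handle bar, 102 mm above the cover's underside. The bar is 74 mm long along the cover's y, 12 mm wide (x) and 10 mm high, with 33 mm of free space between it and the cover's top.
- tray: Shallow aluminium tray lined with cork, fixed, for rotors in balance: outside 152 (x) x 202 (y) x 14 mm, walls 4 mm, floor 4 mm. Origin: centre of its underside, on the bench; z up.
- bin: Grey plastic bin, deeper than the tray, fixed, for rejected rotors: outside 152 (x) x 202 (y) x 34 mm, walls 4 mm, floor 4 mm. Origin: centre of its underside, on the bench; z up.
- r76p: Rotor, 76 mm span; there are p or q or both; they look alike, either may be unbalanced. Flat blades along x, 20 wide, 5 thick, undersides at z 0; black hub with upright boss 16 mm in diameter, z 14 to 39 mm, to hold it by; hub 24 mm long in y, under it a notch along y, 10 high, narrowing from 25 to 5 mm. 30 to 100 g. Origin: centre of the underside. Starts flat on a thin blue mat on the bench.
- r76q: Rotor, 76 mm span; there are p or q or both; they look alike, either may be unbalanced. Flat blades along x, 20 wide, 5 thick, undersides at z 0; black hub with upright boss 16 mm in diameter, z 14 to 39 mm, to hold it by; hub 24 mm long in y, under it a notch along y, 10 high, narrowing from 25 to 5 mm. 30 to 100 g. Origin: centre of the underside. Starts flat on a thin blue mat on the bench.
- r100p: Rotor, 100 mm span; there are p or q or both; they look alike, either may be unbalanced. Flat blades along x, 20 wide, 5 thick, undersides at z 0; black hub with upright boss 16 mm in diameter, z 14 to 39 mm, to hold it by; hub 24 mm long in y, under it a notch along y, 10 high, narrowing from 25 to 5 mm. 30 to 100 g. Origin: centre of the underside. Starts flat on a thin blue mat on the bench.
- r100q: Rotor, 100 mm span; there are p or q or both; they look alike, either may be unbalanced. Flat blades along x, 20 wide, 5 thick, undersides at z 0; black hub with upright boss 16 mm in diameter, z 14 to 39 mm, to hold it by; hub 24 mm long in y, under it a notch along y, 10 high, narrowing from 25 to 5 mm. 30 to 100 g. Origin: centre of the underside. Starts flat on a thin blue mat on the bench.
- r124p: Rotor, 124 mm span; there are p or q or both; they look alike, either may be unbalanced. Flat blades along x, 20 wide, 5 thick, undersides at z 0; black hub with upright boss 16 mm in diameter, z 14 to 39 mm, to hold it by; hub 24 mm long in y, under it a notch along y, 10 high, narrowing from 25 to 5 mm. 30 to 100 g. Origin: centre of the underside. Starts flat on a thin blue mat on the bench.
- r124q: Rotor, 124 mm span; there are p or q or both; they look alike, either may be unbalanced. Flat blades along x, 20 wide, 5 thick, undersides at z 0; black hub with upright boss 16 mm in diameter, z 14 to 39 mm, to hold it by; hub 24 mm long in y, under it a notch along y, 10 high, narrowing from 25 to 5 mm. 30 to 100 g. Origin: centre of the underside. Starts flat on a thin blue mat on the bench.
- screwdriver: Screwdriver, 150 mm; a bystander, to be left where it is.
- capacitor: Black can capacitor, 22 mm in diameter, 30 mm high; a bystander, to be left where it is.
- tape_roll: Roll of tape, 60 mm in diameter, 19 mm high; a bystander, to be left where it is.
- probe: Test probe, about 120 mm long, lying; a bystander, to be left where it is.
- flux_jar: Jar, 44 mm in diameter, 50 mm high; a bystander, to be left where it is.
Not all that is in view belongs to the job. Leave any green, orange or purple look-alike of the r100p alone.

How it is judged:
By the outcome, as a careful person would: the job done as asked, in the order asked, and still so for the second after the job is handed in, with the robot touching nothing.
Of r76p, r76q only 1 to 1 are there at a start; the rules pass over those that are not, and their reading is None.
Of r100p, r100q only 1 to 2 are there at a start; the rules pass over those that are not, and their reading is None.
Of r124p, r124q only 1 to 1 are there at a start; the rules pass over those that are not, and their reading is None.
At some moment in a run one of r76p, r76q, r100p, r100q, r124p, r124q may be knocked a few centimetres aside while the robot is not near it.
It also fails if it takes over 210 s, if anything falls off the work surface, if the arm or the gripper's body presses on something with over 40 N, if the wrist force passes 120 N, or if a joint passes its speed limit or range.

## Robot

A 6-joint arm with a two-finger parallel gripper is mounted at the origin on the work surface. World frame = base frame: x ahead of the robot, y to its left, z up, the work surface at z = 0. Lengths are in m, angles in rad, forces in N, time in s.
With the tool pointing down it reaches from about 0.275 to 0.75 m from the base axis. Payload 10.2 kg.
Tool frame: the origin (TCP) lies at the very end of the fingers, on their centre line; the grasp point (between the pads) lies 19 mm behind it; z points along the fingers, y is the line along which they close (so a half turn about z gives the same grasp; the last joint's range is limited). The gripper opens to 85 mm and grips with 20 to 120 N. Pads are 22 mm wide; open, the fingers measure 114 mm over their backs; the gripper's body (76 mm by 85 mm) begins 54 mm behind the grasp point. The pads swing forward as they close: fully open they stand 13 mm farther back than shut.
Start: joints at [-1.328, 0.313, 1.498, -0, 1.331, -0.223], TCP at [0.236, -0.469, 0.231] pointing down, gripper open.
Joint ranges: [-2.94, 2.94], [-0.97, 2.17], [0.19, 2.56], [-1.23, 4.37], [0.02, 3.11], [-2.88, 2.88]. Speed limits (rad/s): [2.39, 2.39, 3.01, 3.14, 3.14, 3.14].

## Interface

Orientations are given as a unit quaternion [w, x, y, z].
In Python, from station import ctrl gives the robot as it stands.
- The arm moves only by the tool step_arm, never from a script. Its arguments are lists of equal length, an entry for each row: "translation": the shift along the tool's x, y, z in m, a list of three; "delta_rot": the turn, a rotation vector about the tool's x, y, z in degrees, a list of three; "hand": the finger opening in m, from 0 to 0.0854. In form: {"translation": [[dx, dy, dz], ...], "delta_rot": [[rx, ry, rz], ...], "hand": [hand, ...]}. A call has 1 to 5 rows; each row is the pose to reach, as a shift and turn from the pose commanded when the call began, along the tool's axes at that moment; what a row does not reach only later rows make up. A row lasts 1/8 s, in which the tool goes at most 62.5 mm and 10.7 degrees, less where a joint would pass 70% of its speed; a pose out of reach is approached as far as the arm can. A call with a gripper value outside its range is refused whole. The fingers move at their own pace and stop on an object; "grip_force" is the grip in N (left out, the last holds). Time passes only in rows, so rows that repeat a pose let the fingers close. It gives the time, the measured TCP pose, the force, the opening and the grip force at its end, in the units of the state.
- ctrl.read_state(): the state, without advancing time (a new reading comes with each control period).
- ctrl.get_image(name): name is "scene" or "top"; returns a dict with "color" (400x640x3 uint8, red, green, blue), "camera_matrix" (3x3 intrinsics, pixels), "distortion" ([k1, k2, p1, p2, k3] as OpenCV has them; the pictures are not rectified), "xyz" and "attitude" of the camera in the world. Camera axes: x right, y down, z forward; pixel columns grow to the right and rows downward; lengths in m; the calibration is good to about 2 mm. A picture is of the moment at which its call begins. There is no depth.
- ctrl.finish_job(): hands the job in; it is judged then, once.
The state is a dict: "t": time; "joint_pos": joint angles; "dq": joint speeds; "tau": joint torques, N m; "tool_pos": TCP position; "orientation": TCP orientation; "wrist_force": force on the tool from outside, world axes, zero at the start; "wrist_torque": the same for the moment, N m; "width": finger opening in m; "grasp_force": force on a finger pad.
Only numpy, scipy, OpenCV 4.12 (cv2) and the standard library are available. Lean on these libraries where they do the work, as an engineer would, in place of code of your own. Each camera call takes 0.05 s, during which the arm holds its last target. There are 200 camera calls.

## Working session

There is one attempt and no reset: what is moved stays moved. The work goes in short steps, Python scripts to look and compute and a tool call to move; the robot and the scene stay as the last step left them, time stands still between calls to the robot, and variables do not carry over. Pictures are saved under pics/ and viewed, at most 15 in all, crops included, and the job is handed in when it is done.

Besides the shell and the picture viewer there is one more tool, called after "Request:" as name(argument=value, ...) on one line, values as JSON. step_arm: Moves the arm, as the interface text tells. Its arguments: {"type":"object","properties":{"translation":{"type":"array","items":{"type":"array","items":{"type":"number"}}},"delta_rot":{"type":"array","items":{"type":"array","items":{"type":"number"}}},"hand":{"type":"array","items":{"type":"number"}},"grip_force":{"type":"number"}},"required":["translation","delta_rot","hand"]}

```bash
ls; mkdir -p pics
cat > h.py <<'E'
import numpy as np, cv2
from scipy.spatial.transform import Rotation as R
from station import ctrl
def q2R(q): return R.from_quat([q[1],q[2],q[3],q[0]]).as_matrix()
def img(n): return ctrl.get_image(n)
def cam(im): return np.array(im["camera_matrix"],float),np.array(im["distortion"],float),np.array(im["xyz"],float),q2R(im["attitude"])
def ray(im,uv):
    K,D,c,A=cam(im)
    p=cv2.undistortPoints(np.array(uv,float).reshape(-1,1,2),K,D).reshape(-1,2)
    return c,np.c_[p,np.ones(len(p))]@A.T
def onz(im,uv,z):
    c,d=ray(im,uv); return c+d*((z-c[2])/d[:,2])[:,None]
def proj(im,P):
    K,D,c,A=cam(im); P=np.atleast_2d(P)
    return cv2.projectPoints((P-c)@A,np.zeros(3),np.zeros(3),K,D)[0].reshape(-1,2)
def save(n,a): cv2.imwrite("pics/"+n,cv2.cvtColor(a,cv2.COLOR_RGB2BGR))
E
python3 - <<'E'
from h import *
for n in("top","scene"):
    i=img(n); save(n+"0.png",i["color"]); np.save(n+"0.npy",i,allow_pickle=True)
    K,D,c,A=cam(i); print(n,K.round(1).tolist(),D,c,A.round(2).tolist())
s=ctrl.read_state(); print(s["tool_pos"],s["orientation"],s["width"],s["t"]); print(q2R(s["orientation"]).round(3))
E
```

```text
pics
top [[371.6, 0.0, 324.9], [0.0, 371.6, 201.1], [0.0, 0.0, 1.0]] [-0.06528182  0.          0.          0.          0.        ] [ 0.33613805 -0.0207598   1.12647683] [[-0.02, -0.99, 0.13], [-1.0, 0.02, -0.02], [0.01, -0.13, -0.99]]
scene [[388.7, 0.0, 315.7], [0.0, 388.7, 198.2], [0.0, 0.0, 1.0]] [0.01526557 0.         0.         0.         0.        ] [1.23264881 0.23657788 0.65740757] [[-0.3, 0.55, -0.78], [0.95, 0.16, -0.26], [-0.02, -0.82, -0.57]]
[ 0.2357413  -0.46885562  0.23079264] [-5.76677019e-04  9.73000002e-01  2.30804385e-01  2.70717759e-06] 0.08531354173429032 0.1
[[ 0.893  0.449 -0.   ]
 [ 0.449 -0.893  0.001]
 [ 0.    -0.001 -1.   ]]
```

View pics/top0.png

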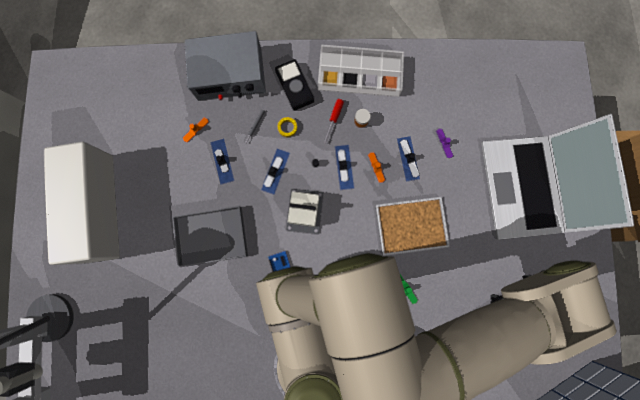

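View pics/scene0.png

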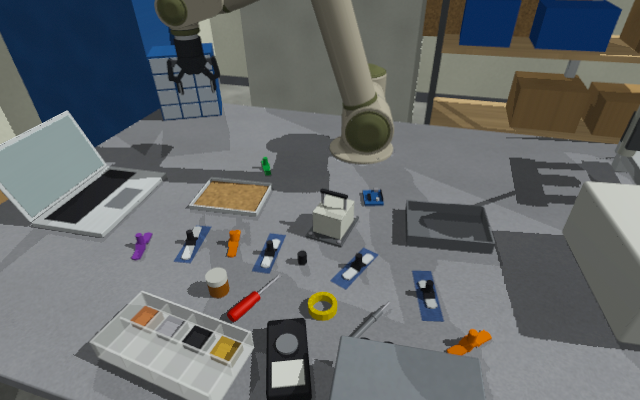

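The top view shows four white rotors with black hubs on blue mats, at about (222,160), (275,171), (344,166) and (408,158). The look-alikes to leave alone:
- orange at (196,129) and (376,167)
- purple at (445,142)
- green at (408,290)
- a blue gadget at (279,262), not a rotor

The cover is at (304,210), the cork tray at (412,224) and the grey bin at (212,236). I'll check these choices in one close crop.

Run:
```python
from h import *
T=np.load("top0.npy",allow_pickle=True).item(); S=np.load("scene0.npy",allow_pickle=True).item()
def whites(im,wins,z=.005):
    hsv=cv2.cvtColor(im["color"],cv2.COLOR_RGB2HSV)
    for (u,v,r) in wins:
        m=np.zeros(hsv.shape[:2],np.uint8); m[v-r:v+r,u-r:u+r]=1
        blue=((hsv[...,0]>100)&(hsv[...,0]<130)&(hsv[...,1]>110)&(m>0)).astype(np.uint8)
        hull=cv2.convexHull(np.argwhere(blue)[:,::-1].astype(np.int32)); hm=np.zeros_like(m); cv2.fillConvexPoly(hm,hull,1)
        w=(hsv[...,1]<70)&(hsv[...,2]>140)&(hm>0)
        uv=np.argwhere(w)[:,::-1]
        P=onz(im,uv,z)[:,:2]
        c=P.mean(0); _,_,V=np.linalg.svd(P-c); a=V[0]
        for k in range(2):
            t=(P-c)@a; n=(P-c)@np.array([-a[1],a[0]])
        c2=c+a*(t.max()+t.min())/2
        mc=onz(im,hull.reshape(-1,2),0)[:,:2]; mr=cv2.minAreaRect(mc.astype(np.float32)*1000)
        print((u,v),len(uv),"c",c2.round(4),"span",round(np.ptp(t),4),"wid",round(np.ptp(n),4),"ang",round(np.degrees(np.arctan2(a[1],a[0])),1),"mat",np.round(mr[0]),np.round(mr[1]))
print("top");whites(T,[(222,160,26),(275,171,26),(344,166,26),(408,158,26)])
print("scene");whites(S,[(428,293,30),(356,267,26),(269,252,24),(193,243,24)])
c=cv2.resize(T["color"][110:260,190:350],None,fx=5,fy=4.0*1.25*.8,interpolation=cv2.INTER_CUBIC); 
c=cv2.resize(T["color"][120:280,165:455],None,fx=2.75,fy=2.75,interpolation=cv2.INTER_CUBIC); save("crop1.png",c)
c=cv2.resize(S["color"][175:255,280:420],None,fx=5,fy=5,interpolation=cv2.INTER_CUBIC); save("crop2.png",c)
```

```text
top
(222, 160) 74 c [0.6214 0.2798] span 0.0753 wid 0.0187 ang -158.9 mat [620. 278.] [137.  41.]
(275, 171) 143 c [0.5816 0.1193] span 0.1013 wid 0.0211 ang 154.9 mat [585. 112.] [ 40. 136.]
(344, 166) 145 c [ 0.5962 -0.0961] span 0.0993 wid 0.0215 ang -175.0 mat [ 593. -101.] [136.  40.]
(408, 158) 183 c [ 0.6165 -0.3055] span 0.1217 wid 0.0212 ang -163.0 mat [ 617. -303.] [137.  41.]
scene
(428, 293) 124 c [0.6226 0.2797] span 0.0756 wid 0.0212 ang 24.3 mat [620. 280.] [138.  41.]
(356, 267) 199 c [0.5834 0.1216] span 0.1001 wid 0.0235 ang -25.1 mat [585. 114.] [ 41. 137.]
(269, 252) 152 c [ 0.598 -0.093] span 0.0992 wid 0.024 ang 4.2 mat [ 593. -100.] [136.  42.]
(193, 243) 152 c [ 0.6188 -0.2999] span 0.1185 wid 0.0249 ang 13.2 mat [ 617. -301.] [136.  42.]
```

View pics/crop1.png

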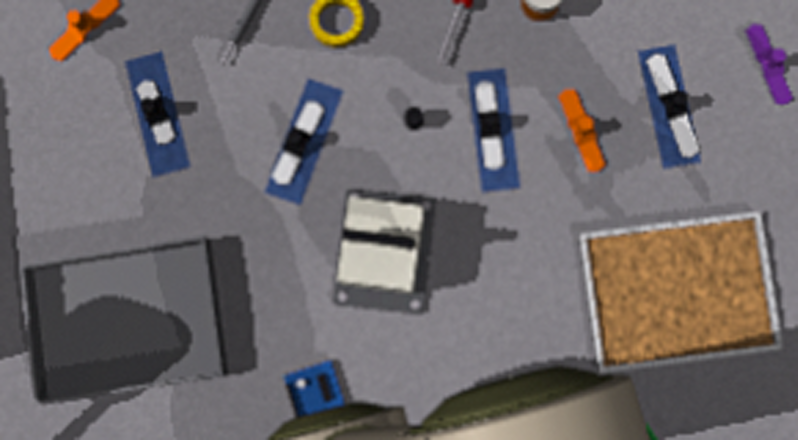

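View pics/crop2.png

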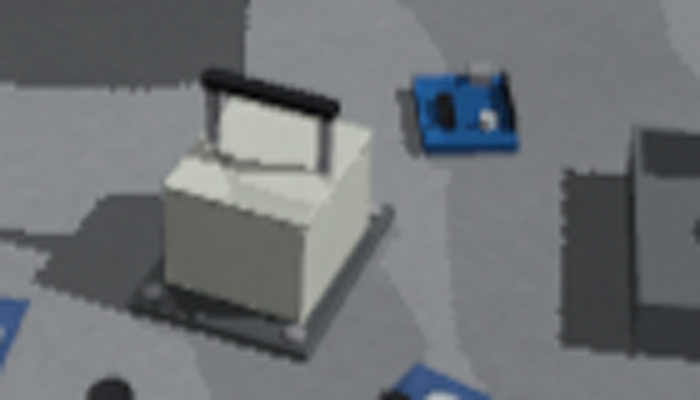

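The crop confirms four white/black rotors with spans 76, 100, 100 and 124 mm. The blue item is a circuit module, so it stays. Next I'll measure the handle, cover, tray and bin.

```bash
cat >> h.py <<'E'
def axis(P):
    P=np.asarray(P)[:,:2]; c=P.mean(0); _,_,V=np.linalg.svd(P-c,full_matrices=False); a=V[0]; t=(P-c)@a; n=(P-c)@np.array([-a[1],a[0]])
    return c+a*(t.max()+t.min())/2+np.array([-a[1],a[0]])*(n.max()+n.min())/2, np.degrees(np.arctan2(a[1],a[0])),np.ptp(t),np.ptp(n)
def blob(m):
    n,l,s,_=cv2.connectedComponentsWithStats(m.astype(np.uint8),connectivity=8); k=1+np.argmax(s[1:,4]); return np.argwhere(l==k)[:,::-1]
def win(shape,u0,u1,v0,v1):
    m=np.zeros(shape[:2],bool); m[v0:v1,u0:u1]=1; return m
def rectw(im,uv,z):
    P=onz(im,cv2.convexHull(uv.astype(np.int32)).reshape(-1,2),z)[:,:2].astype(np.float32)*1000; return cv2.minAreaRect(P)
E
python3 - <<'E'
from h import *
T=np.load("top0.npy",allow_pickle=True).item(); S=np.load("scene0.npy",allow_pickle=True).item()
def hsv(i): return cv2.cvtColor(i["color"],cv2.COLOR_RGB2HSV)
ht,hs=hsv(T),hsv(S)
ut=blob((ht[...,2]<50)&win(ht.shape,286,322,198,214)); print("handle top",len(ut),axis(onz(T,ut,.115)),ut.min(0),ut.max(0))
us=blob((hs[...,2]<45)&win(hs.shape,315,352,185,202)); print("handle scene",len(us),axis(onz(S,us,.112)))
# triangulate centroid
c1,d1=ray(T,[ut.mean(0)]);c2,d2=ray(S,[us.mean(0)])
A=np.c_[d1[0],-d2[0]]; x=np.linalg.lstsq(A,c2-c1,rcond=None)[0]; print("tri",c1+d1[0]*x[0],c2+d2[0]*x[1])
uc=blob((ht[...,1]<60)&(ht[...,2]>150)&win(ht.shape,280,330,185,235)|np.isin(np.arange(ht.shape[0])[:,None]*1000+np.arange(ht.shape[1]),ut[:,1]*1000+ut[:,0])); print("cover",rectw(T,uc,.072))
ub=blob((ht[...,0]>5)&(ht[...,0]<25)&(ht[...,1]>90)&win(ht.shape,370,455,190,255)); print("tray cork",rectw(T,ub,.004))
uw=blob((hs[...,0]>5)&(hs[...,0]<25)&(hs[...,1]>90)&win(hs.shape,180,280,170,220)); print("tray cork S",rectw(S,uw,.004))
for n,p in (("bin top rim corners T",[(175,218),(240,207),(246,256),(179,265)]),):
    print(n,onz(T,p,.034).round(3))
print("bin S",onz(S,[(405,204),(488,206),(491,243),(406,233)],.034).round(3))
E
```

```text
handle top 76 (array([0.45877245, 0.0241059 ]), np.float64(-98.3356761882219), np.float64(0.06938927518889072), np.float64(0.008575654645242164)) [290 204] [315 209]
handle scene 99 (array([0.4631318 , 0.02685865]), np.float64(79.89135493054007), np.float64(0.07285947441136043), np.float64(0.01748076222079731))
tri [0.45921149 0.02370649 0.1094348 ] [0.45854228 0.02610558 0.10945871]
cover ((435.2619323730469, 28.759864807128906), (78.15233612060547, 42.06648635864258), 81.14049530029297)
tray cork ((405.5075378417969, -302.5781555175781), (140.39932250976562, 187.65499877929688), 5.844324588775635)
tray cork S ((397.9062805175781, -303.64349365234375), (127.78047180175781, 185.63385009765625), 5.822450160980225)
bin top rim corners T [[0.441 0.406 0.034]
 [0.47  0.213 0.034]
 [0.326 0.195 0.034]
 [0.303 0.391 0.034]]
bin S [[0.348 0.198 0.034]
 [0.297 0.41  0.034]
 [0.451 0.41  0.034]
 [0.47  0.215 0.034]]
```

```bash
cat >> h.py <<'E'
def plan(*goals,state=None):
    """goals (x,y,z,yaw deg of tool x); prints tool-frame shifts, each leg from the one before"""
    s=ctrl.read_state(); p=np.array(s["tool_pos"]); A=q2R(s["orientation"])
    print("now t",round(s["t"],2),p.round(4),"yaw",round(np.degrees(np.arctan2(A[1,0],A[0,0])),2),"tilt",np.degrees(A[:2,2]).round(2),"F",np.round(s["wrist_force"],1),"w",round(s["width"],4),"gf",round(float(np.max(s["grasp_force"])),1),"q",np.round(s["joint_pos"],2)[[0,5]])
    for g in goals:
        B=R.from_euler("z",g[3],degrees=True).as_matrix()@np.diag([1.,-1,-1])
        t=(A.T@(np.array(g[:3])-p)).round(3); r=np.degrees(R.from_matrix(A.T@B).as_rotvec()).round(1)
        print(" leg",g,"T",t.tolist(),"R",r.tolist(),"rows>=",round(max(np.linalg.norm(t)/.0625,np.linalg.norm(r)/10.7),1))
        p=p+A@t; A=A@R.from_rotvec(np.radians(r)).as_matrix()
E
python3 - <<'E'
from h import *
plan((.35,-.22,.22,55),(.459,.025,.2,80.7),(.459,.025,.091,80.7))
E
```

```text
now t 0.1 [ 0.2357 -0.4689  0.2308] yaw 26.69 tilt [-0.01  0.06] F [-1.1  0.3  0.1] w 0.0853 gf 0.0 q [-1.33 -0.22]
 leg (0.35, -0.22, 0.22, 55) T [0.214, -0.171, 0.011] R [-0.1, -0.0, -28.3] rows>= 4.4
 leg (0.459, 0.025, 0.2, 80.7) T [0.263, -0.051, 0.02] R [0.1, -0.0, -25.7] rows>= 4.3
 leg (0.459, 0.025, 0.091, 80.7) T [0.0, -0.0, 0.109] R [-0.0, -0.0, -0.0] rows>= 1.7
```

Request:
step_arm(translation=[[0.214,-0.171,0.011],[0.214,-0.171,0.011],[0.214,-0.171,0.011],[0.214,-0.171,0.011],[0.214,-0.171,0.011]], delta_rot=[[-0.1,0,-28.3],[-0.1,0,-28.3],[-0.1,0,-28.3],[-0.1,0,-28.3],[-0.1,0,-28.3]], hand=[0.085,0.085,0.085,0.085,0.085])

```text
t: 0.72
tool_pos: [0.3507, -0.2175, 0.2201]
orientation: [0.001, 0.886, 0.463, 0.0]
wrist_force: [-0.4, -0.6, 0.1]
width: 0.0849
grasp_force: 0.0
```

Request:
step_arm(translation=[[0.263,-0.051,0.02],[0.263,-0.051,0.02],[0.263,-0.051,0.02],[0.263,-0.051,0.02],[0.263,-0.051,0.02]], delta_rot=[[0.1,0,-25.7],[0.1,0,-25.7],[0.1,0,-25.7],[0.1,0,-25.7],[0.1,0,-25.7]], hand=[0.085,0.085,0.085,0.085,0.085])

```text
t: 1.35
tool_pos: [0.4596, 0.0274, 0.1995]
orientation: [-0.0, 0.761, 0.649, -0.001]
wrist_force: [-1.0, 0.2, -0.6]
width: 0.085
grasp_force: 0.0
```

Request:
step_arm(translation=[[0,0,0.03],[0,0,0.03]], delta_rot=[[0,0,0],[0,0,0]], hand=[0.085,0.085])

```text
t: 1.6
tool_pos: [0.4582, 0.0248, 0.1686]
orientation: [-0.002, 0.762, 0.648, -0.002]
wrist_force: [0.6, 0.2, 0.3]
width: 0.085
grasp_force: 0.0
```

Run:
```python
from h import *
plan((.459,.025,.091,80.7))
i=img("scene"); np.save("s1.npy",i,allow_pickle=True); save("s1.png",cv2.resize(i["color"][120:280,220:440],None,fx=3.5,fy=3.5))
```

```text
now t 1.6 [0.4582 0.0248 0.1686] yaw 80.72 tilt [-0.28  0.01] F [0.6 0.2 0.3] w 0.085 gf 0.0 q [-0.2  -0.04]
 leg (0.459, 0.025, 0.091, 80.7) T [0.0, 0.001, 0.078] R [-0.3, 0.0, 0.0] rows>= 1.2
```

View pics/s1.png

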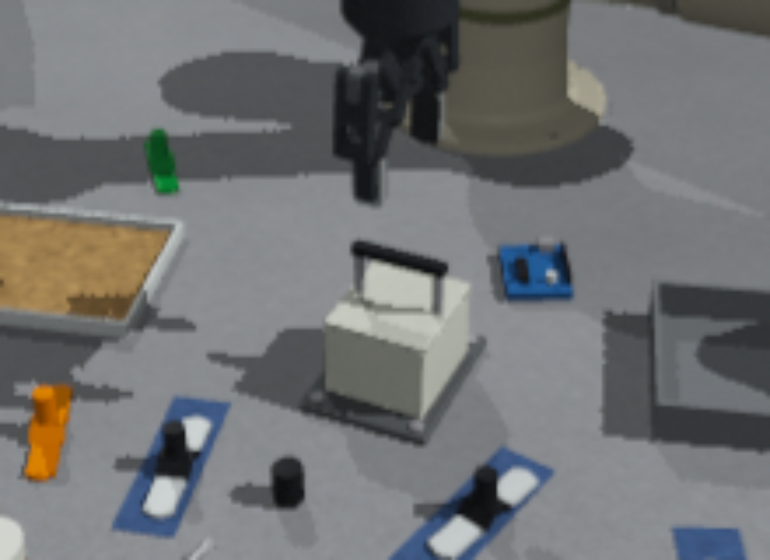

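The gripper hangs over the handle (bar at crop pixels (350–445, 250)), with its fingers on either side. I'll go down and grip.

Request:
step_arm(translation=[[0,0.001,0.04],[0,0.001,0.078],[0,0.001,0.078],[0,0.001,0.078]], delta_rot=[[0,0,0],[0,0,0],[0,0,0],[0,0,0]], hand=[0.085,0.085,0.085,0.05], grip_force=50)

```text
t: 2.15
tool_pos: [0.4613, 0.0239, 0.094]
orientation: [0.001, 0.762, 0.647, 0.0]
wrist_force: [-0.6, -0.8, 0.3]
width: 0.0693
grasp_force: 0.0
```

Request:
step_arm(translation=[[0,0,0],[0,0,0],[0,0,0],[0,0,0],[0,0,0]], delta_rot=[[0,0,0],[0,0,0],[0,0,0],[0,0,0],[0,0,0]], hand=[0.03,0.01,0.005,0.005,0.005], grip_force=50)

```text
t: 2.78
tool_pos: [0.4602, 0.0243, 0.0924]
orientation: [0.0, 0.762, 0.647, -0.0]
wrist_force: [-3.0, -0.9, 5.6]
width: 0.0107
grasp_force: 49.9
```

Request:
step_arm(translation=[[0,0,-0.03],[0,0,-0.08],[0,0,-0.12],[0,0,-0.12]], delta_rot=[[0,0,0],[0,0,0],[0,0,0],[0,0,0]], hand=[0.005,0.005,0.005,0.005])

```text
t: 3.28
tool_pos: [0.4613, 0.0242, 0.2138]
orientation: [0.002, 0.762, 0.647, 0.001]
wrist_force: [-0.4, -0.2, -4.8]
width: 0.011
grasp_force: 49.6
```

Run:
```python
from h import *
plan((.43,-.115,.211,80.7))
i=img("top"); np.save("t2.npy",i,allow_pickle=True)
```

```text
now t 3.27 [0.4613 0.0242 0.2138] yaw 80.69 tilt [ 0.23 -0.09] F [-0.4 -0.2 -4.8] w 0.011 gf 49.6 q [-0.2  -0.04]
 leg (0.43, -0.115, 0.211, 80.7) T [-0.142, -0.008, 0.003] R [0.2, 0.0, -0.0] rows>= 2.3
```

Request:
step_arm(translation=[[-0.05,-0.003,0],[-0.1,-0.006,0],[-0.142,-0.008,0],[-0.142,-0.008,0],[-0.142,-0.008,0]], delta_rot=[[0,0,0],[0,0,0],[0,0,0],[0,0,0],[0,0,0]], hand=[0.005,0.005,0.005,0.005,0.005])

```text
t: 3.95
tool_pos: [0.4289, -0.1139, 0.2107]
orientation: [-0.001, 0.762, 0.647, -0.001]
wrist_force: [0.6, -0.1, -4.0]
width: 0.011
grasp_force: 49.6
```

Request:
step_arm(translation=[[0,0,0.05],[0,0,0.1],[0,0,0.12],[0,0,0.124],[0,0,0.126]], delta_rot=[[0,0,0],[0,0,0],[0,0,0],[0,0,0],[0,0,0]], hand=[0.005,0.005,0.005,0.005,0.005])

```text
t: 4.58
tool_pos: [0.4298, -0.1142, 0.0866]
orientation: [0.0, 0.762, 0.648, -0.0]
wrist_force: [-0.3, -0.2, -4.0]
width: 0.011
grasp_force: 49.6
```

Request:
step_arm(translation=[[0,0,0.001],[0,0,0.002]], delta_rot=[[0,0,0],[0,0,0]], hand=[0.005,0.005])

```text
t: 4.82
tool_pos: [0.4297, -0.1147, 0.0848]
orientation: [0.001, 0.762, 0.647, -0.0]
wrist_force: [-2.1, 2.5, 2.8]
width: 0.0106
grasp_force: 50.6
```

Request:
step_arm(translation=[[0,0,0],[0,0,0],[0,0,0],[0,0,0],[0,0,0]], delta_rot=[[0,0,0],[0,0,0],[0,0,0],[0,0,0],[0,0,0]], hand=[0.03,0.06,0.07,0.07,0.07])

```text
t: 5.45
tool_pos: [0.4294, -0.1146, 0.0842]
orientation: [0.0, 0.762, 0.647, -0.0]
wrist_force: [0.4, -0.2, 1.1]
width: 0.0702
grasp_force: 0.0
```

Request:
step_arm(translation=[[0,0,-0.05],[0,0,-0.1],[0,0,-0.13],[0,0,-0.13]], delta_rot=[[0,0,0],[0,0,0],[0,0,0],[0,0,0]], hand=[0.07,0.07,0.07,0.07])

```text
t: 5.95
tool_pos: [0.4302, -0.1149, 0.2161]
orientation: [0.002, 0.762, 0.647, 0.0]
wrist_force: [0.7, 0.3, -0.2]
width: 0.0699
grasp_force: 0.0
```

Run:
```python
from h import *
plan((.55,.06,.20,100),(.6215,.2795,.15,112.5),(.6215,.2795,.018,112.5))
```

```text
now t 5.95 [ 0.4302 -0.1149  0.2161] yaw 80.69 tilt [ 0.19 -0.16] F [ 0.7  0.3 -0.2] w 0.0699 gf 0.0 q [-0.52 -0.36]
 leg (0.55, 0.06, 0.2, 100) T [0.192, 0.09, 0.016] R [0.2, 0.2, -19.3] rows>= 3.4
 leg (0.6215, 0.2795, 0.15, 112.5) T [0.204, 0.108, 0.05] R [-0.0, -0.0, -12.5] rows>= 3.8
 leg (0.6215, 0.2795, 0.018, 112.5) T [-0.0, 0.0, 0.132] R [0.0, -0.0, -0.0] rows>= 2.1
```

Request:
step_arm(translation=[[0.192,0.09,0.016],[0.192,0.09,0.016],[0.192,0.09,0.016],[0.192,0.09,0.016],[0.192,0.09,0.016]], delta_rot=[[0,0,-19.3],[0,0,-19.3],[0,0,-19.3],[0,0,-19.3],[0,0,-19.3]], hand=[0.06,0.06,0.06,0.06,0.06])

```text
t: 6.58
tool_pos: [0.5491, 0.0617, 0.1962]
orientation: [-0.001, 0.642, 0.767, -0.001]
wrist_force: [-0.4, -0.9, -0.6]
width: 0.0603
grasp_force: 0.0
```

Request:
step_arm(translation=[[0.204,0.108,0.05],[0.204,0.108,0.05],[0.204,0.108,0.05],[0.204,0.108,0.05],[0.204,0.108,0.05]], delta_rot=[[0,0,-12.5],[0,0,-12.5],[0,0,-12.5],[0,0,-12.5],[0,0,-12.5]], hand=[0.06,0.06,0.06,0.06,0.06])

```text
t: 7.2
tool_pos: [0.6196, 0.2813, 0.1453]
orientation: [-0.001, 0.555, 0.832, -0.002]
wrist_force: [-0.8, -0.3, 0.2]
width: 0.0601
grasp_force: 0.0
```

Run:
```python
from h import *
plan((.6215,.2795,.018,112.5))
a=img("top"); np.save("t3.npy",a,allow_pickle=True); b=img("scene"); np.save("s3.npy",b,allow_pickle=True)
p=cv2.resize(a["color"][170:240,260:360],None,fx=6,fy=6,interpolation=cv2.INTER_CUBIC)
q=cv2.resize(b["color"][190:250,275:375],None,fx=6,fy=6,interpolation=cv2.INTER_CUBIC)
save("m3.png",cv2.resize(np.vstack([p,q]),None,fx=.75,fy=.75))
c=(.459,.025); 
for i in(a,b): print(proj(i,[[.459,.025,.057]]))
```

```text
now t 7.2 [0.6196 0.2813 0.1453] yaw 112.62 tilt [-0.22 -0.08] F [-0.8 -0.3  0.2] w 0.0601 gf 0.0 q [ 0.25 -0.14]
 leg (0.6215, 0.2795, 0.018, 112.5) T [-0.002, 0.002, 0.127] R [-0.2, -0.0, 0.1] rows>= 2.0
[[303.09108526 208.45186285]]
[[332.75705773 210.23542794]]
```

View pics/m3.png

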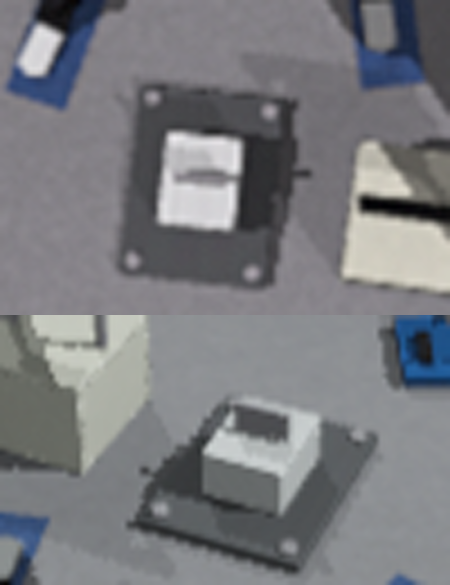

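Run:
```python
from h import *
a=np.load("t3.npy",allow_pickle=True).item(); b=np.load("s3.npy",allow_pickle=True).item()
P=onz(a,[(294,191.3),(320,194.7),(316,230.4),(289.3,227.8)],.010)[:,:2]; print(P.round(4),P.mean(0).round(4))
d=lambda v:np.degrees(np.arctan2(v[1],v[0]))
print("yaw x",d(P[0]-P[3]),d(P[1]-P[2]),"y-90",d(P[0]-P[1])-90,d(P[3]-P[2])-90)
g=a["color"].min(2); uv=blob((g>165)&win(g.shape,288,320,195,225)); r=rectw(a,uv,.038); print("block top",len(uv),r)
print("knife T",onz(a,[(260+176/4.5,170+178/4.5),(260+238/4.5,170+178/4.5)],.057).round(4))
Q=onz(b,[(355,216.7),(310.6,233.1),(339,241.3)],.010)[:,:2]; print("scene screws",Q.round(4),((Q[0]+Q[1])/2).round(4),d(Q[2]-Q[0]),d(Q[2]-Q[1])-90)
kp=[(275+232/4.5,190+(408-315)/4.5),(275+290/4.5,190+(424-315)/4.5)]; print("knife S",onz(b,kp,.057).round(4))
```

```text
[[ 0.5175  0.0538]
 [ 0.5053 -0.025 ]
 [ 0.3973 -0.0106]
 [ 0.4069  0.0693]] [0.4567 0.0219]
yaw x -7.977774038505473 -7.5658015998131924 y-90 -8.763268790876381 -6.8195371794349455
block top 280 ((456.7073059082031, 23.72168731689453), (48.06837844848633, 58.176414489746094), 82.3955078125)
knife T [[ 0.456   0.0366  0.057 ]
 [ 0.4552 -0.0033  0.057 ]]
scene screws [[ 0.41    0.0741]
 [ 0.5087 -0.0201]
 [ 0.519   0.058 ]] [0.4593 0.027 ] -8.370328926331503 -7.495758028605877
knife S [[0.4652 0.0102 0.057 ]
 [0.4706 0.0458 0.057 ]]
```

Request:
step_arm(translation=[[-0.002,0.002,0.05],[-0.002,0.002,0.1],[-0.002,0.002,0.12],[-0.002,0.002,0.12],[-0.002,0.002,0.12]], delta_rot=[[0,0,0],[0,0,0],[0,0,0],[0,0,0],[0,0,0]], hand=[0.06,0.06,0.06,0.06,0.06])

```text
t: 7.92
tool_pos: [0.6241, 0.2787, 0.0304]
orientation: [0.001, 0.556, 0.831, 0.001]
wrist_force: [-0.2, 0.3, -0.4]
width: 0.0602
grasp_force: 0.0
```

Run:
```python
from h import *
plan((.6215,.2795,.018,112.5))
```

```text
now t 7.92 [0.6241 0.2787 0.0304] yaw 112.46 tilt [0.19 0.01] F [-0.2  0.3 -0.4] w 0.0602 gf 0.0 q [ 0.25 -0.14]
 leg (0.6215, 0.2795, 0.018, 112.5) T [0.002, -0.002, 0.012] R [0.2, 0.1, -0.0] rows>= 0.2
```

Request:
step_arm(translation=[[0.002,-0.002,0.012],[0.002,-0.002,0.012],[0.002,-0.002,0.012],[0.002,-0.002,0.012],[0.002,-0.002,0.012]], delta_rot=[[0,0,0],[0,0,0],[0,0,0],[0,0,0],[0,0,0]], hand=[0.06,0.06,0.03,0.01,0.01], grip_force=35)

```text
t: 8.55
tool_pos: [0.6205, 0.2799, 0.0163]
orientation: [0.0, 0.556, 0.831, -0.0]
wrist_force: [0.4, 0.1, 1.5]
width: 0.0147
grasp_force: 34.2
```

Request:
step_arm(translation=[[0,0,0],[0,0,0],[0,0,0]], delta_rot=[[0,0,0],[0,0,0],[0,0,0]], hand=[0.01,0.01,0.01])

```text
t: 8.93
tool_pos: [0.6205, 0.2799, 0.0162]
orientation: [0.0, 0.556, 0.831, -0.0]
wrist_force: [0.8, 0.2, 3.8]
width: 0.0147
grasp_force: 34.4
```

Request:
step_arm(translation=[[0,0,-0.03],[0,0,-0.08],[0,0,-0.14],[0,0,-0.14],[0,0,-0.14]], delta_rot=[[0,0,0],[0,0,0],[0,0,0],[0,0,0],[0,0,0]], hand=[0.01,0.01,0.01,0.01,0.01])

```text
t: 9.55
tool_pos: [0.6197, 0.2798, 0.1546]
orientation: [-0.001, 0.556, 0.831, -0.001]
wrist_force: [-0.3, -0.2, -1.1]
width: 0.0144
grasp_force: 34.2
```

Run:
```python
from h import *
plan((.4578,.0245,.158,82.3),(.4578,.0245,.068,82.3))
b=img("scene"); save("s4.png",cv2.resize(b["color"][150:350,330:500],None,fx=3,fy=3))
```

```text
now t 9.55 [0.6197 0.2798 0.1546] yaw 112.49 tilt [-0.14 -0.07] F [-0.3 -0.2 -1.1] w 0.0144 gf 34.2 q [ 0.25 -0.14]
 leg (0.4578, 0.0245, 0.158, 82.3) T [-0.174, -0.247, -0.003] R [-0.2, 0.0, 30.2] rows>= 4.8
 leg (0.4578, 0.0245, 0.068, 82.3) T [-0.0, -0.0, 0.09] R [0.1, 0.0, -0.0] rows>= 1.4
```

View pics/s4.png

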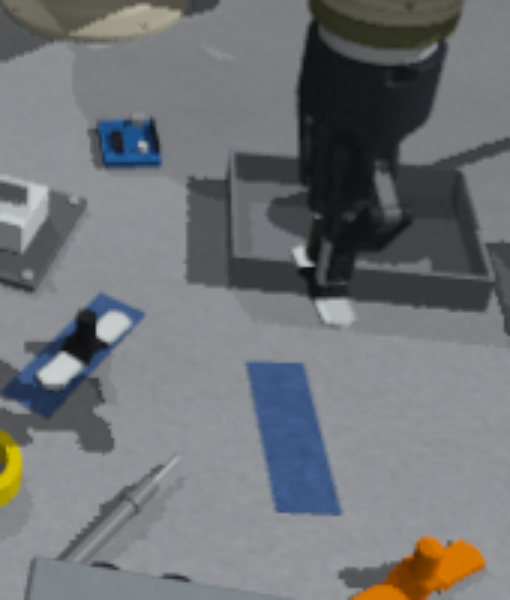

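Rotor 76 is held level and its mat is empty. I'll take it to the knife.

Request:
step_arm(translation=[[-0.174,-0.247,-0.003],[-0.174,-0.247,-0.003],[-0.174,-0.247,-0.003],[-0.174,-0.247,-0.003],[-0.174,-0.247,-0.003]], delta_rot=[[0,0,30.2],[0,0,30.2],[0,0,30.2],[0,0,30.2],[0,0,30.2]], hand=[0.01,0.01,0.01,0.01,0.01])

```text
t: 10.22
tool_pos: [0.4566, 0.0234, 0.1578]
orientation: [-0.001, 0.753, 0.658, -0.001]
wrist_force: [1.1, -0.6, -0.7]
width: 0.0146
grasp_force: 34.3
```

Request:
step_arm(translation=[[0,0,0],[0,0,0.05],[0,0,0.08],[0,0,0.08],[0,0,0.08]], delta_rot=[[0,0,0],[0,0,0],[0,0,0],[0,0,0],[0,0,0]], hand=[0.01,0.01,0.01,0.01,0.01])

```text
t: 10.85
tool_pos: [0.4592, 0.025, 0.0798]
orientation: [0.0, 0.753, 0.658, -0.0]
wrist_force: [-0.0, -0.8, 1.0]
width: 0.0144
grasp_force: 34.3
```

Run:
```python
from h import *
plan((.4578,.0245,.066,82.3),(.4578,.0245,.0625,82.3))
```

```text
now t 10.85 [0.4592 0.025  0.0798] yaw 82.32 tilt [ 0.02 -0.04] F [-0.  -0.8  1. ] w 0.0144 gf 34.3 q [-0.2  -0.07]
 leg (0.4578, 0.0245, 0.066, 82.3) T [-0.001, -0.001, 0.014] R [0.0, 0.0, 0.0] rows>= 0.2
 leg (0.4578, 0.0245, 0.0625, 82.3) T [0.0, -0.0, 0.003] R [0.0, 0.0, 0.0] rows>= 0.0
```

Request:
step_arm(translation=[[-0.001,-0.001,0.01],[-0.001,-0.001,0.014],[-0.001,-0.001,0.015],[-0.001,-0.001,0.016],[-0.001,-0.001,0.016]], delta_rot=[[0,0,0],[0,0,0],[0,0,0],[0,0,0],[0,0,0]], hand=[0.01,0.01,0.01,0.01,0.01])

```text
t: 11.48
tool_pos: [0.4578, 0.0237, 0.0634]
orientation: [0.0, 0.753, 0.658, -0.0]
wrist_force: [1.9, 0.1, 0.8]
width: 0.0144
grasp_force: 34.4
```

Request:
step_arm(translation=[[0,0,0.001],[0,0,0.001]], delta_rot=[[0,0,0],[0,0,0]], hand=[0.01,0.01])

```text
t: 11.72
tool_pos: [0.458, 0.0237, 0.0631]
orientation: [0.001, 0.753, 0.658, 0.0]
wrist_force: [-2.4, -0.2, 11.4]
width: 0.0147
grasp_force: 35.5
```

Contact is at the expected height. I'll release, retreat upward and watch.

Request:
step_arm(translation=[[0,0,-0.001],[0,0,-0.001],[0,0,-0.001],[0,0,-0.04],[0,0,-0.09]], delta_rot=[[0,0,0],[0,0,0],[0,0,0],[0,0,0],[0,0,0]], hand=[0.045,0.045,0.045,0.045,0.045])

```text
t: 12.35
tool_pos: [0.4568, 0.024, 0.1525]
orientation: [-0.001, 0.753, 0.658, -0.001]
wrist_force: [0.9, -0.1, 0.8]
width: 0.0453
grasp_force: 0.0
```

Request:
step_arm(translation=[[0,0,-0.01],[0,0,-0.01],[0,0,-0.01],[0,0,-0.01],[0,0,-0.01]], delta_rot=[[0,0,0],[0,0,0],[0,0,0],[0,0,0],[0,0,0]], hand=[0.045,0.045,0.045,0.045,0.045])

```text
t: 12.98
tool_pos: [0.4573, 0.0239, 0.1615]
orientation: [-0.0, 0.753, 0.658, -0.001]
wrist_force: [0.2, 0.5, -0.6]
width: 0.0452
grasp_force: 0.0
```

Request:
step_arm(translation=[[0,0,0],[0,0,0],[0,0,0],[0,0,0],[0,0,0]], delta_rot=[[0,0,0],[0,0,0],[0,0,0],[0,0,0],[0,0,0]], hand=[0.045,0.045,0.045,0.045,0.045])

```text
t: 13.6
tool_pos: [0.4575, 0.0239, 0.1621]
orientation: [0.0, 0.753, 0.658, -0.0]
wrist_force: [-0.5, -0.4, 0.5]
width: 0.045
grasp_force: 0.0
```

Run:
```python
from h import *
plan()
b=img("scene"); np.save("s5.npy",b,allow_pickle=True); save("s5.png",cv2.resize(b["color"][150:260,270:400],None,fx=5,fy=5,interpolation=cv2.INTER_CUBIC))
```

```text
now t 13.6 [0.4575 0.0239 0.1621] yaw 82.29 tilt [-0.03 -0.04] F [-0.5 -0.4  0.5] w 0.045 gf 0.0 q [-0.2  -0.07]
```

View pics/s5.png

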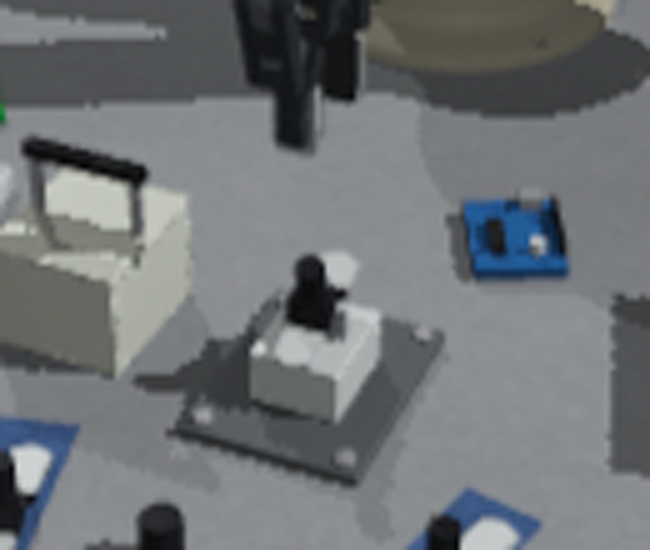

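```bash
cat >> h.py <<'E'
C=np.array([.4578,.0242]); YB=-7.7
def tiltcheck(im,half,u0=270,v0=150,f=5):
    for th in(0,17,-17):
        B=R.from_euler("z",YB,degrees=True).as_matrix()@R.from_euler("y",th,degrees=True).as_matrix()
        pts=np.array([[half,0,-.005],[-half,0,-.005],[0,0,.029]]) # about knife top: rotor z minus 10 mm
        print(th,((proj(im,np.r_[C,.057]+pts@B.T)-[u0,v0])*f).round(0).tolist())
E
python3 - <<'E'
from h import *
tiltcheck(np.load("s5.npy",allow_pickle=True).item(),.038)
E
```

```text
0 [[283.0, 349.0], [341.0, 268.0], [313.0, 254.0]]
17 [[286.0, 362.0], [341.0, 251.0], [307.0, 265.0]]
-17 [[283.0, 331.0], [339.0, 288.0], [320.0, 247.0]]
```

```bash
cat >> h.py <<'E'
def tilt(im,half,w=(325,350,190,215)):
    """tilt from the visible rear (-x) blade's upper image edge, against the level prediction"""
    for th in(-17,0,17):
        B=R.from_euler("z",YB,degrees=True).as_matrix()@R.from_euler("y",th,degrees=True).as_matrix()
        P=np.array([[-half,-.01,-.005],[-half,.01,-.005],[half,-.01,-.005],[half,.01,-.005],[0,0,.029]])
        q=proj(im,np.r_[C,.057]+P@B.T); print("tilt",th,"rear end corners",q[:2].round(1).tolist(),"front",q[2:4].round(1).tolist(),"boss",q[4].round(1).tolist())
E
python3 - <<'E'
from h import *
b=np.load("s5.npy",allow_pickle=True).item(); tilt(b,.038)
g=b["color"].min(2).astype(int); print(g[196:216,326:348]); 
k=b["color"].max(2).astype(int)
print("dark top boss rows",[ (v,np.where(k[v,322:350]<60)[0]+322) for v in range(197,212,2)])
E
```

```text
tilt -17 rear end corners [[334.3, 206.6], [341.2, 208.4]] front [[323.0, 215.2], [330.3, 217.2]] boss [333.9, 199.4]
tilt 0 rear end corners [[334.7, 202.7], [341.7, 204.5]] front [[323.0, 218.8], [330.3, 220.8]] boss [332.6, 200.7]
tilt 17 rear end corners [[334.8, 199.3], [341.8, 201.0]] front [[323.5, 221.5], [330.7, 223.5]] boss [331.3, 202.9]
[[141 139 141 141 140 140 140 139 138 138 139 141 139 139 138 137 136 136
  135 136 137 137]
 [139 138 139 140 140 139 139 139 137 138 138 138 137 137 137 138 138 138
  138 138 139 139]
 [138 137 136 138 139 139 138 139 138 139 138 138 139 137 138 138 138 139
  141 141 140 139]
 [137 137 137 137 139 139 139 138 139 139 143 143 143 139 138 138 139 140
  140 141 139 139]
 [139 140 140 139 129 123 122 130 152 158 165 166 166 157 142 140 139 139
  138 138 138 138]
 [140 140 140 125  88  58  53  92 153 183 186 186 187 182 159 145 140 140
  139 138 138 137]
 [140 140 134  77  36  32  32  33  93 178 186 187 187 187 180 162 143 139
  138 138 138 139]
 [141 141 119  57  32  31  30  31  29 176 186 187 188 187 184 165 143 137
  136 136 136 139]
 [141
[... 784 characters left out ...]
 102 109 163 191 193 194 189
  186 175 144 136]
 [105  45  14  15  18  18  17  16  18  16  43  72  80 155 183 187 189 196
  198 188 135 113]
 [105  79  47  22  16  17  17  14  18  21  57  73  88 146 170 174 176 187
  196 171 109  90]
 [119 137 126 117  96  53  39  22  17  22  61  73  87 145 171 176 176 179
  179 175 114  90]]
dark top boss rows [(197, array([], dtype=int64)), (199, array([], dtype=int64)), (201, array([332])), (203, array([330, 331, 332, 333, 334])), (205, array([329, 330, 331, 332, 333, 334])), (207, array([329, 330, 331, 332, 333, 334])), (209, array([328, 329, 330, 331, 332, 333, 334, 335, 336, 337, 338])), (211, array([327, 328, 329, 330, 331, 332, 333, 334, 335, 336]))]
```

Run:
```python
from h import *
b=np.load("s5.npy",allow_pickle=True).item()
save("s5b.png",cv2.resize(b["color"][192:242,305:360],None,fx=11,fy=11,interpolation=cv2.INTER_CUBIC))
```

```text
(no output)
```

View pics/s5b.png

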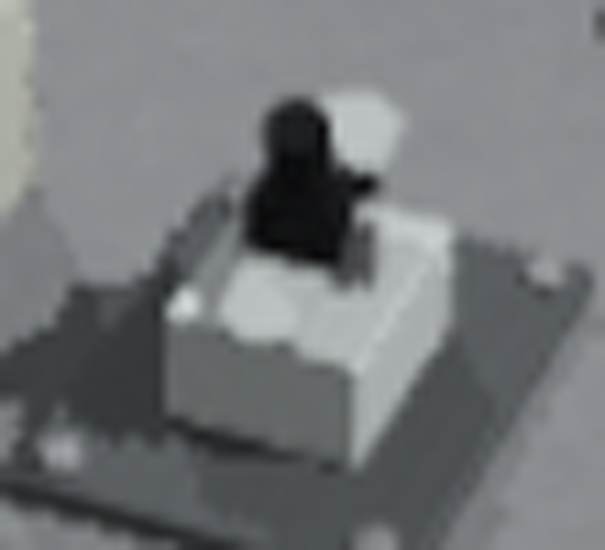

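The rotor is tipped: its front blade rests on the block edge at about (327,222), the rear blade is raised to row 200, and the boss leans forward. So r76 is unbalanced and goes in the bin.

Request:
step_arm(translation=[[0,0.002,0.05],[0,0.002,0.09],[0,0.002,0.097],[0,0.002,0.097],[0,0.002,0.097]], delta_rot=[[0,0,0],[0,0,0],[0,0,0],[0,0,0],[0,0,0]], hand=[0.05,0.05,0.05,0.05,0.01], grip_force=35)

```text
t: 14.28
tool_pos: [0.4604, 0.0234, 0.0665]
orientation: [0.001, 0.753, 0.658, 0.0]
wrist_force: [-0.8, -1.6, -0.1]
width: 0.0332
grasp_force: 0.0
```

Request:
step_arm(translation=[[0,0,0],[0,0,0],[0,0,0],[0,0,0]], delta_rot=[[0,0,0],[0,0,0],[0,0,0],[0,0,0]], hand=[0.01,0.01,0.01,0.01])

```text
t: 14.78
tool_pos: [0.4599, 0.0235, 0.0661]
orientation: [0.001, 0.753, 0.658, 0.0]
wrist_force: [-1.6, -0.3, 5.7]
width: 0.0145
grasp_force: 34.0
```

Request:
step_arm(translation=[[0,0,-0.03],[0,0,-0.07],[0,0,-0.1],[0,0,-0.1],[0,0,-0.1]], delta_rot=[[0,0,0],[0,0,0],[0,0,0],[0,0,0],[0,0,0]], hand=[0.01,0.01,0.01,0.01,0.01])

```text
t: 15.4
tool_pos: [0.459, 0.0237, 0.1643]
orientation: [-0.0, 0.753, 0.658, -0.001]
wrist_force: [-0.4, -0.7, -0.7]
width: 0.0151
grasp_force: 34.5
```

Run:
```python
from h import *
plan((.42,.20,.15,90),(.38,.361,.14,98),(.38,.361,.03,98))
b=img("scene"); np.save("s6.npy",b,allow_pickle=True); save("s6.png",np.hstack([cv2.resize(b["color"][130:250,270:400],None,fx=4,fy=4,interpolation=cv2.INTER_CUBIC)]))
```

```text
now t 15.4 [0.459  0.0237 0.1643] yaw 82.29 tilt [-0.09 -0.02] F [-0.4 -0.7 -0.7] w 0.0151 gf 34.5 q [-0.2  -0.07]
 leg (0.42, 0.2, 0.15, 90) T [0.169, -0.062, 0.014] R [-0.1, 0.0, -7.7] rows>= 2.9
 leg (0.38, 0.361, 0.14, 98) T [0.161, -0.04, 0.01] R [0.0, 0.0, -8.0] rows>= 2.7
 leg (0.38, 0.361, 0.03, 98) T [0.001, -0.0, 0.11] R [0.0, 0.0, -0.0] rows>= 1.8
```

View pics/s6.png

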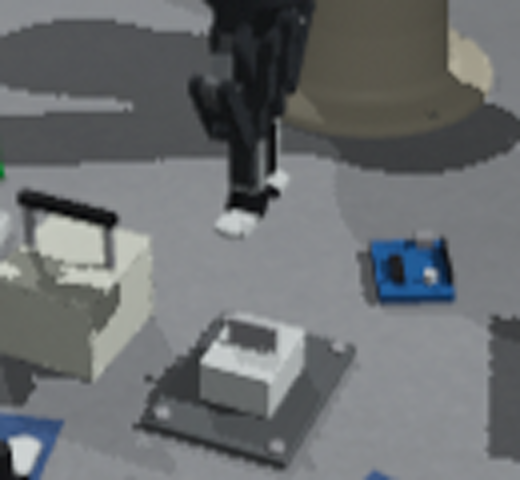

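Request:
step_arm(translation=[[0.169,-0.062,0.014],[0.169,-0.062,0.014],[0.169,-0.062,0.014],[0.169,-0.062,0.014]], delta_rot=[[0,0,-7.7],[0,0,-7.7],[0,0,-7.7],[0,0,-7.7]], hand=[0.01,0.01,0.01,0.01])

```text
t: 15.95
tool_pos: [0.419, 0.202, 0.1497]
orientation: [-0.001, 0.705, 0.709, -0.001]
wrist_force: [0.2, -0.3, 0.2]
width: 0.0144
grasp_force: 34.4
```

Request:
step_arm(translation=[[0.161,-0.04,0.01],[0.161,-0.04,0.01],[0.161,-0.04,0.01],[0.161,-0.04,0.01],[0.161,-0.04,0.01]], delta_rot=[[0,0,-8],[0,0,-8],[0,0,-8],[0,0,-8],[0,0,-8]], hand=[0.01,0.01,0.01,0.01,0.01])

```text
t: 16.58
tool_pos: [0.381, 0.3594, 0.1403]
orientation: [-0.0, 0.656, 0.754, -0.001]
wrist_force: [0.1, -0.4, -0.1]
width: 0.0146
grasp_force: 34.4
```

Request:
step_arm(translation=[[0,0,0.05],[0,0,0.1],[0,0,0.112],[0,0,0.114],[0,0,0.114]], delta_rot=[[0,0,0],[0,0,0],[0,0,0],[0,0,0],[0,0,0]], hand=[0.01,0.01,0.01,0.01,0.01])

```text
t: 17.2
tool_pos: [0.3818, 0.3606, 0.0285]
orientation: [0.001, 0.656, 0.755, 0.001]
wrist_force: [-0.3, 0.3, 0.5]
width: 0.0146
grasp_force: 34.5
```

Request:
step_arm(translation=[[0,0,0.002],[0,0,0.003],[0,0,0.003],[0,0,0.003],[0,0,0.003]], delta_rot=[[0,0,0],[0,0,0],[0,0,0],[0,0,0],[0,0,0]], hand=[0.01,0.01,0.045,0.045,0.045])

```text
t: 17.82
tool_pos: [0.3807, 0.3604, 0.024]
orientation: [0.0, 0.656, 0.755, -0.0]
wrist_force: [-0.1, -0.1, -0.5]
width: 0.045
grasp_force: 0.0
```

Request:
step_arm(translation=[[0,0,-0.05],[0,0,-0.1],[0,0,-0.13],[0,0,-0.13],[0,0,-0.13]], delta_rot=[[0,0,0],[0,0,0],[0,0,0],[0,0,0],[0,0,0]], hand=[0.045,0.045,0.045,0.045,0.045])

```text
t: 18.45
tool_pos: [0.3803, 0.3601, 0.1529]
orientation: [-0.0, 0.656, 0.755, -0.001]
wrist_force: [-0.7, 0.2, -0.3]
width: 0.0451
grasp_force: 0.0
```

```bash
cat >> h.py <<'E'
def whites(im,u,v,r=26,z=.006):
    hsv=cv2.cvtColor(im["color"],cv2.COLOR_RGB2HSV); m=win(hsv.shape,u-r,u+r,v-r,v+r)
    blue=(hsv[...,0]>100)&(hsv[...,0]<130)&(hsv[...,1]>110)&m
    hm=np.zeros(hsv.shape[:2],np.uint8)
    if blue.any(): cv2.fillConvexPoly(hm,cv2.convexHull(blob(blue).astype(np.int32)),1)
    uv=np.argwhere((hsv[...,1]<70)&(hsv[...,2]>140)&(hm>0))[:,::-1]
    if len(uv)<20: print((u,v),"too few",len(uv)); return
    c,a,L,W=axis(onz(im,uv,z)); print((u,v),len(uv),"c",c.round(4),"yaw",round((a+90)%180-90,1),"span",L.round(4),W.round(4))
E
python3 - <<'E'
from h import *
a=img("top");b=img("scene")
for p in [(275,171),(344,166),(408,158)]: whites(a,*p)
for p in [(356,267),(269,252),(193,243)]: whites(b,*p,24)
plan((.48,.22,.18,80),(.5825,.1205,.14,64.9),(.5825,.1205,.018,64.9))
c=b["color"][185:260,395:500]; print("bin white px",len(np.argwhere(c.min(2)>170)), np.argwhere(c.min(2)>170).mean(0)+[185,395], proj(b,[[.38,.361,.009]]))
E
```

```text
(275, 171) 148 c [0.5812 0.1189] yaw -25.2 span 0.1012 0.0212
(344, 166) 147 c [ 0.596  -0.0963] yaw 5.0 span 0.0992 0.0214
(408, 158) 186 c [ 0.6163 -0.3054] yaw 17.0 span 0.1216 0.0212
(356, 267) 118 c [0.598  0.1162] yaw -27.7 span 0.0707 0.0241
(269, 252) 156 c [ 0.6001 -0.0936] yaw 4.2 span 0.1012 0.0239
(193, 243) 155 c [ 0.6223 -0.3035] yaw 13.3 span 0.1212 0.0344
now t 18.55 [0.3803 0.3601 0.1527] yaw 97.98 tilt [-0.14 -0.11] F [-0.5  0.9 -0.1] w 0.0452 gf 0.0 q [0.53 0.4 ]
 leg (0.48, 0.22, 0.18, 80) T [-0.153, 0.079, -0.027] R [-0.1, 0.1, 18.0] rows>= 2.8
 leg (0.5825, 0.1205, 0.14, 64.9) T [-0.08, 0.118, 0.04] R [-0.0, 0.0, 15.1] rows>= 2.4
 leg (0.5825, 0.1205, 0.018, 64.9) T [0.0, 0.0, 0.122] R [-0.0, 0.0, -0.0] rows>= 2.0
bin white px 11 [237.27272727 469.09090909] [[466.86393498 229.08176512]]
```

Request:
step_arm(translation=[[-0.153,0.079,-0.027],[-0.153,0.079,-0.027],[-0.153,0.079,-0.027],[-0.153,0.079,-0.027]], delta_rot=[[0,0,18],[0,0,18],[0,0,18],[0,0,18]], hand=[0.06,0.06,0.06,0.06])

```text
t: 19.05
tool_pos: [0.4817, 0.2175, 0.1804]
orientation: [0.0, 0.767, 0.641, -0.001]
wrist_force: [0.0, -0.3, -0.8]
width: 0.06
grasp_force: 0.0
```

Request:
step_arm(translation=[[-0.08,0.118,0.04],[-0.08,0.118,0.04],[-0.08,0.118,0.04],[-0.08,0.118,0.04],[-0.08,0.118,0.04]], delta_rot=[[0,0,15.1],[0,0,15.1],[0,0,15.1],[0,0,15.1],[0,0,15.1]], hand=[0.06,0.06,0.06,0.06,0.06])

```text
t: 19.68
tool_pos: [0.5817, 0.122, 0.1411]
orientation: [-0.0, 0.843, 0.537, -0.0]
wrist_force: [-1.1, 0.8, 0.3]
width: 0.0603
grasp_force: 0.0
```

Request:
step_arm(translation=[[0,0,0.05],[0,0,0.1],[0,0,0.105],[0,0,0.105],[0,0,0.105]], delta_rot=[[0,0,0],[0,0,0],[0,0,0],[0,0,0],[0,0,0]], hand=[0.06,0.06,0.06,0.06,0.06])

```text
t: 20.3
tool_pos: [0.5836, 0.1209, 0.0383]
orientation: [0.001, 0.844, 0.537, 0.001]
wrist_force: [-0.8, -0.3, 0.1]
width: 0.0598
grasp_force: 0.0
```

Run:
```python
from h import *
plan((.582,.12,.0175,64.9))
```

```text
now t 20.3 [0.5836 0.1209 0.0383] yaw 64.92 tilt [ 0.19 -0.03] F [-0.8 -0.3  0.1] w 0.0598 gf 0.0 q [0.01 0.45]
 leg (0.582, 0.12, 0.0175, 64.9) T [-0.001, -0.001, 0.021] R [0.2, -0.1, 0.0] rows>= 0.3
```

Request:
step_arm(translation=[[0,0,0.01],[0,0,0.018],[0,0,0.018],[0,0,0.018],[0,0,0.018]], delta_rot=[[0,0,0],[0,0,0],[0,0,0],[0,0,0],[0,0,0]], hand=[0.06,0.06,0.03,0.01,0.01], grip_force=35)

```text
t: 20.92
tool_pos: [0.5827, 0.1205, 0.0183]
orientation: [0.0, 0.844, 0.536, -0.0]
wrist_force: [-0.5, 0.1, -0.2]
width: 0.0146
grasp_force: 34.1
```

Request:
step_arm(translation=[[0,0,0],[0,0,0],[0,0,0]], delta_rot=[[0,0,0],[0,0,0],[0,0,0]], hand=[0.01,0.01,0.01])

```text
t: 21.3
tool_pos: [0.5827, 0.1205, 0.0183]
orientation: [0.0, 0.844, 0.536, -0.0]
wrist_force: [-0.3, -0.3, 3.3]
width: 0.0145
grasp_force: 34.4
```

Request:
step_arm(translation=[[0,0,-0.03],[0,0,-0.08],[0,0,-0.14],[0,0,-0.14],[0,0,-0.14]], delta_rot=[[0,0,0],[0,0,0],[0,0,0],[0,0,0],[0,0,0]], hand=[0.01,0.01,0.01,0.01,0.01])

```text
t: 21.92
tool_pos: [0.582, 0.1206, 0.157]
orientation: [-0.0, 0.844, 0.536, -0.001]
wrist_force: [-0.1, -1.7, -0.3]
width: 0.0146
grasp_force: 34.2
```

Run:
```python
from h import *
plan((.4578,.0242,.158,82.3),(.4578,.0242,.068,82.3))
```

```text
now t 21.93 [0.582  0.1206 0.157 ] yaw 64.89 tilt [-0.12 -0.04] F [-0.1 -1.7 -0.3] w 0.0146 gf 34.2 q [0.01 0.45]
 leg (0.4578, 0.0242, 0.158, 82.3) T [-0.14, -0.072, -0.001] R [-0.1, 0.1, -17.4] rows>= 2.5
 leg (0.4578, 0.0242, 0.068, 82.3) T [-0.0, 0.0, 0.09] R [-0.0, -0.0, -0.0] rows>= 1.4
```

Request:
step_arm(translation=[[-0.14,-0.072,-0.001],[-0.14,-0.072,-0.001],[-0.14,-0.072,-0.001],[-0.14,-0.072,-0.001],[-0.14,-0.072,-0.001]], delta_rot=[[0,0,-17.4],[0,0,-17.4],[0,0,-17.4],[0,0,-17.4],[0,0,-17.4]], hand=[0.01,0.01,0.01,0.01,0.01])

```text
t: 22.55
tool_pos: [0.4581, 0.0246, 0.1584]
orientation: [-0.0, 0.753, 0.658, -0.001]
wrist_force: [-0.4, -0.2, -0.5]
width: 0.0145
grasp_force: 34.3
```

Request:
step_arm(translation=[[0,0,0],[0,0,0.05],[0,0,0.085],[0,0,0.085],[0,0,0.085]], delta_rot=[[0,0,0],[0,0,0],[0,0,0],[0,0,0],[0,0,0]], hand=[0.01,0.01,0.01,0.01,0.01])

```text
t: 23.18
tool_pos: [0.4588, 0.0244, 0.0752]
orientation: [0.001, 0.753, 0.658, 0.0]
wrist_force: [-0.5, -0.5, 0.6]
width: 0.0146
grasp_force: 34.3
```

Request:
step_arm(translation=[[0,0,0.004],[0,0,0.006],[0,0,0.007],[0,0,0.007]], delta_rot=[[0,0,0],[0,0,0],[0,0,0],[0,0,0]], hand=[0.01,0.01,0.01,0.01])

```text
t: 23.68
tool_pos: [0.4579, 0.0243, 0.0672]
orientation: [0.0, 0.753, 0.658, -0.0]
wrist_force: [-0.0, 0.6, -1.4]
width: 0.0144
grasp_force: 34.3
```

Request:
step_arm(translation=[[0,0,0.001],[0,0,0.002],[0,0,0.002]], delta_rot=[[0,0,0],[0,0,0],[0,0,0]], hand=[0.01,0.01,0.01])

```text
t: 24.05
tool_pos: [0.4581, 0.0243, 0.0653]
orientation: [0.0, 0.753, 0.658, -0.0]
wrist_force: [0.3, 0.6, 1.4]
width: 0.0148
grasp_force: 34.6
```

Request:
step_arm(translation=[[0,0,0],[0,0,0],[0,0,0],[0,0,-0.04],[0,0,-0.1]], delta_rot=[[0,0,0],[0,0,0],[0,0,0],[0,0,0],[0,0,0]], hand=[0.045,0.045,0.045,0.045,0.045])

```text
t: 24.68
tool_pos: [0.457, 0.0245, 0.1653]
orientation: [-0.001, 0.753, 0.658, -0.001]
wrist_force: [0.9, -0.3, 1.5]
width: 0.0451
grasp_force: 0.0
```

Request:
step_arm(translation=[[0,0,0],[0,0,0],[0,0,0],[0,0,0],[0,0,0]], delta_rot=[[0,0,0],[0,0,0],[0,0,0],[0,0,0],[0,0,0]], hand=[0.045,0.045,0.045,0.045,0.045])

```text
t: 25.3
tool_pos: [0.4578, 0.0244, 0.1647]
orientation: [-0.0, 0.753, 0.658, -0.001]
wrist_force: [-0.0, -0.5, 0.1]
width: 0.0449
grasp_force: 0.0
```

Request:
step_arm(translation=[[0,0,0],[0,0,0],[0,0,0],[0,0,0],[0,0,0]], delta_rot=[[0,0,0],[0,0,0],[0,0,0],[0,0,0],[0,0,0]], hand=[0.045,0.045,0.045,0.045,0.045])

```text
t: 25.92
tool_pos: [0.4579, 0.0244, 0.1651]
orientation: [0.0, 0.753, 0.658, -0.0]
wrist_force: [-0.5, -1.0, 0.8]
width: 0.0449
grasp_force: 0.0
```

Run:
```python
from h import *
plan()
b=img("scene"); np.save("s7.npy",b,allow_pickle=True); save("s7.png",cv2.resize(b["color"][185:245,300:365],None,fx=9,fy=9,interpolation=cv2.INTER_CUBIC))
print(tilt(b,.05))
```

```text
now t 25.93 [0.4579 0.0244 0.1651] yaw 82.29 tilt [-0.03 -0.04] F [-0.5 -1.   0.8] w 0.0449 gf 0.0 q [-0.2  -0.07]
tilt -17 rear end corners [[335.9, 205.4], [342.8, 207.1]] front [[321.0, 216.7], [328.4, 218.7]] boss [333.9, 199.4]
tilt 0 rear end corners [[336.5, 200.3], [343.4, 202.0]] front [[321.0, 221.5], [328.3, 223.6]] boss [332.6, 200.7]
tilt 17 rear end corners [[336.4, 195.9], [343.4, 197.6]] front [[321.7, 225.2], [328.9, 227.2]] boss [331.3, 202.9]
None
```

View pics/s7.png

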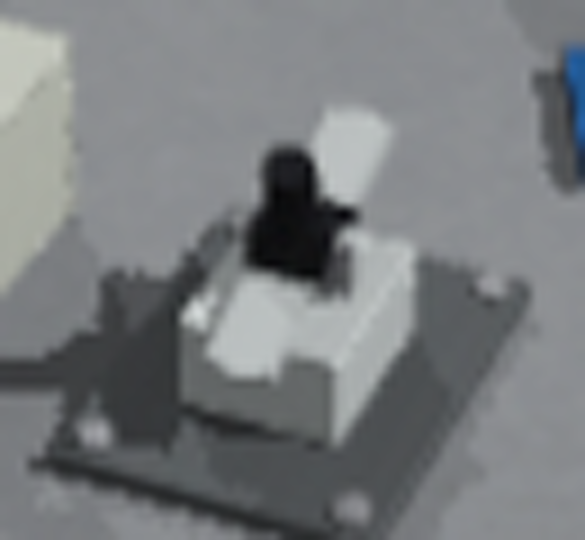

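The rear blade end is raised (crop y≈105, row 197) and the front end is down on the block (row 225), so this one tips as well. Both rotors fell the same way, so I'll reseat this one 2 mm to the other side to rule out a placing artefact.

Request:
step_arm(translation=[[0,0.002,0.05],[0,0.002,0.09],[0,0.002,0.099],[0,0.002,0.099],[0,0.002,0.099]], delta_rot=[[0,0,0],[0,0,0],[0,0,0],[0,0,0],[0,0,0]], hand=[0.05,0.05,0.05,0.05,0.01])

```text
t: 26.6
tool_pos: [0.4608, 0.0239, 0.0675]
orientation: [0.001, 0.753, 0.658, 0.0]
wrist_force: [0.6, -0.2, -1.1]
width: 0.033
grasp_force: 0.0
```

Request:
step_arm(translation=[[0,0,0],[0,0,0],[0,0,0],[0,0,0]], delta_rot=[[0,0,0],[0,0,0],[0,0,0],[0,0,0]], hand=[0.01,0.01,0.01,0.01])

```text
t: 27.1
tool_pos: [0.4605, 0.0239, 0.0672]
orientation: [0.001, 0.753, 0.658, 0.0]
wrist_force: [-0.9, -0.3, 6.8]
width: 0.0144
grasp_force: 33.9
```

Request:
step_arm(translation=[[0,0,-0.008],[0,-0.004,-0.008],[0,-0.004,-0.004],[0,-0.004,-0.002],[0,-0.004,-0.001]], delta_rot=[[0,0,0],[0,0,0],[0,0,0],[0,0,0],[0,0,0]], hand=[0.01,0.01,0.01,0.01,0.01])

```text
t: 27.72
tool_pos: [0.4577, 0.0242, 0.0679]
orientation: [0.002, 0.753, 0.658, 0.001]
wrist_force: [3.8, -0.2, 8.9]
width: 0.0142
grasp_force: 34.7
```

Request:
step_arm(translation=[[0,0,0],[0,0,0]], delta_rot=[[0,0,0],[0,0,0]], hand=[0.01,0.01])

```text
t: 27.98
tool_pos: [0.4577, 0.0242, 0.0679]
orientation: [0.002, 0.753, 0.658, 0.001]
wrist_force: [4.4, -1.2, 6.5]
width: 0.0146
grasp_force: 34.5
```

Request:
step_arm(translation=[[0,0,0],[0,0,0],[0,0,0],[0,0,-0.04],[0,0,-0.1]], delta_rot=[[0,0,0],[0,0,0],[0,0,0],[0,0,0],[0,0,0]], hand=[0.045,0.045,0.045,0.045,0.045])

```text
t: 28.6
tool_pos: [0.4549, 0.0248, 0.1672]
orientation: [-0.002, 0.753, 0.658, -0.002]
wrist_force: [0.8, 0.2, 0.1]
width: 0.0454
grasp_force: 0.0
```

Request:
step_arm(translation=[[0,0,0],[0,0,0],[0,0,0],[0,0,0],[0,0,0]], delta_rot=[[0,0,0],[0,0,0],[0,0,0],[0,0,0],[0,0,0]], hand=[0.045,0.045,0.045,0.045,0.045])

```text
t: 29.22
tool_pos: [0.4558, 0.0246, 0.1667]
orientation: [-0.0, 0.753, 0.658, -0.001]
wrist_force: [-0.4, -0.4, 0.7]
width: 0.045
grasp_force: 0.0
```

Request:
step_arm(translation=[[0,0,0],[0,0,0],[0,0,0],[0,0,0],[0,0,0]], delta_rot=[[0,0,0],[0,0,0],[0,0,0],[0,0,0],[0,0,0]], hand=[0.045,0.045,0.045,0.045,0.045])

```text
t: 29.85
tool_pos: [0.456, 0.0246, 0.1671]
orientation: [0.0, 0.753, 0.658, -0.0]
wrist_force: [0.2, -0.8, -1.3]
width: 0.0452
grasp_force: 0.0
```

```bash
cat >> h.py <<'E'
def edge(im,cols=range(336,344)):
    g=im["color"].min(2).astype(int); print("rear blade rows",[(c,[int(r) for r in np.where(g[188:212,c]>160)[0]+188][:1]) for c in cols])
E
python3 - <<'E'
from h import *
edge(np.load("s7.npy",allow_pickle=True).item())
b=img("scene"); np.save("s8.npy",b,allow_pickle=True); edge(b)
plan((.42,.20,.17,90),(.385,.316,.15,98),(.385,.316,.028,98))
E
```

```text
rear blade rows [(336, [197]), (337, [197]), (338, [197]), (339, [197]), (340, [197]), (341, [197]), (342, [198]), (343, [199])]
rear blade rows [(336, [197]), (337, [197]), (338, [197]), (339, [197]), (340, [197]), (341, [198]), (342, [198]), (343, [199])]
now t 29.9 [0.456  0.0246 0.1671] yaw 82.29 tilt [-0.03 -0.04] F [-0.3  0.3  0.5] w 0.0451 gf 0.0 q [-0.2  -0.07]
 leg (0.42, 0.2, 0.17, 90) T [0.169, -0.059, -0.003] R [-0.0, 0.0, -7.7] rows>= 2.9
 leg (0.385, 0.316, 0.15, 98) T [0.116, -0.035, 0.02] R [-0.0, 0.0, -8.0] rows>= 2.0
 leg (0.385, 0.316, 0.028, 98) T [0.0, -0.0, 0.122] R [-0.0, 0.0, -0.0] rows>= 2.0
```

It tips the same way from a different seating, so it is unbalanced and goes in the bin.

Request:
step_arm(translation=[[0,0.003,0.05],[0,0.003,0.09],[0,0.003,0.101],[0,0.003,0.101],[0,0.003,0.101]], delta_rot=[[0,0,0],[0,0,0],[0,0,0],[0,0,0],[0,0,0]], hand=[0.05,0.05,0.05,0.05,0.01])

```text
t: 30.52
tool_pos: [0.4598, 0.024, 0.0675]
orientation: [0.001, 0.753, 0.658, 0.0]
wrist_force: [-0.2, 0.6, -0.0]
width: 0.0332
grasp_force: 0.0
```

Request:
step_arm(translation=[[0,0,0],[0,0,0],[0,0,0],[0,0,0]], delta_rot=[[0,0,0],[0,0,0],[0,0,0],[0,0,0]], hand=[0.01,0.01,0.01,0.01])

```text
t: 31.02
tool_pos: [0.4595, 0.0241, 0.0671]
orientation: [0.001, 0.753, 0.658, 0.0]
wrist_force: [-1.1, -0.4, 8.2]
width: 0.0142
grasp_force: 34.2
```

Request:
step_arm(translation=[[0,0,-0.03],[0,0,-0.07],[0,0,-0.1],[0,0,-0.1],[0,0,-0.1]], delta_rot=[[0,0,0],[0,0,0],[0,0,0],[0,0,0],[0,0,0]], hand=[0.01,0.01,0.01,0.01,0.01])

```text
t: 31.65
tool_pos: [0.4584, 0.0243, 0.1652]
orientation: [-0.001, 0.753, 0.658, -0.001]
wrist_force: [0.6, 0.7, -0.8]
width: 0.0142
grasp_force: 34.1
```

Request:
step_arm(translation=[[0.169,-0.059,0],[0.169,-0.059,0],[0.169,-0.059,0],[0.169,-0.059,0]], delta_rot=[[0,0,-7.7],[0,0,-7.7],[0,0,-7.7],[0,0,-7.7]], hand=[0.01,0.01,0.01,0.01])

```text
t: 32.15
tool_pos: [0.4215, 0.2022, 0.1647]
orientation: [-0.001, 0.705, 0.709, -0.001]
wrist_force: [0.2, -0.6, -0.9]
width: 0.0143
grasp_force: 34.1
```

Request:
step_arm(translation=[[0.116,-0.035,0.02],[0.116,-0.035,0.02],[0.116,-0.035,0.02],[0.116,-0.035,0.02],[0.116,-0.035,0.02]], delta_rot=[[0,0,-8],[0,0,-8],[0,0,-8],[0,0,-8],[0,0,-8]], hand=[0.01,0.01,0.01,0.01,0.01])

```text
t: 32.78
tool_pos: [0.3888, 0.3144, 0.1458]
orientation: [0.0, 0.657, 0.754, -0.001]
wrist_force: [-0.1, -0.8, -0.7]
width: 0.0144
grasp_force: 34.2
```

Run:
```python
from h import *
plan((.385,.316,.028,98),(.385,.316,.024,98))
```

```text
now t 32.77 [0.3888 0.3144 0.1458] yaw 97.87 tilt [-0.04 -0.05] F [-0.1 -0.8 -0.7] w 0.0144 gf 34.2 q [0.45 0.31]
 leg (0.385, 0.316, 0.028, 98) T [0.002, -0.003, 0.118] R [-0.0, 0.0, -0.1] rows>= 1.9
 leg (0.385, 0.316, 0.024, 98) T [0.0, -0.0, 0.004] R [-0.0, 0.0, -0.0] rows>= 0.1
```

Request:
step_arm(translation=[[0.001,-0.002,0.05],[0.001,-0.002,0.1],[0.001,-0.002,0.118],[0.001,-0.002,0.121],[0.001,-0.002,0.121]], delta_rot=[[0,0,0],[0,0,0],[0,0,0],[0,0,0],[0,0,0]], hand=[0.01,0.01,0.01,0.01,0.01])

```text
t: 33.4
tool_pos: [0.3868, 0.316, 0.0257]
orientation: [0.0, 0.657, 0.754, 0.0]
wrist_force: [-0.3, 0.2, -0.6]
width: 0.0145
grasp_force: 34.1
```

Request:
step_arm(translation=[[0,0,0],[0,0,0],[0,0,0],[0,0,0],[0,0,0]], delta_rot=[[0,0,0],[0,0,0],[0,0,0],[0,0,0],[0,0,0]], hand=[0.01,0.045,0.045,0.045,0.045])

```text
t: 34.02
tool_pos: [0.386, 0.3163, 0.025]
orientation: [0.0, 0.656, 0.755, -0.0]
wrist_force: [0.3, -0.2, -0.4]
width: 0.0448
grasp_force: 0.0
```

Request:
step_arm(translation=[[0,0,-0.05],[0,0,-0.1],[0,0,-0.14],[0,0,-0.14],[0,0,-0.14]], delta_rot=[[0,0,0],[0,0,0],[0,0,0],[0,0,0],[0,0,0]], hand=[0.045,0.045,0.045,0.045,0.045])

```text
t: 34.65
tool_pos: [0.3856, 0.3161, 0.1641]
orientation: [-0.0, 0.656, 0.755, -0.001]
wrist_force: [0.2, 0.3, -0.1]
width: 0.0451
grasp_force: 0.0
```

Run:
```python
from h import *
a=img("top");b=img("scene")
for p in [(344,166),(408,158)]: whites(a,*p)
for p in [(269,252),(193,243)]: whites(b,*p,24)
plan((.50,.13,.19,95),(.597,-.095,.14,94.8),(.597,-.095,.035,94.8))
```

```text
(344, 166) 147 c [ 0.596  -0.0963] yaw 5.0 span 0.0992 0.0214
(408, 158) 186 c [ 0.6163 -0.3054] yaw 17.0 span 0.1216 0.0212
(269, 252) 157 c [ 0.6001 -0.0936] yaw 4.2 span 0.1012 0.024
(193, 243) 155 c [ 0.6223 -0.3035] yaw 13.3 span 0.1212 0.0344
now t 34.75 [0.3855 0.3161 0.1637] yaw 97.99 tilt [-0.16 -0.1 ] F [-0.4  0.5  0. ] w 0.0453 gf 0.0 q [0.45 0.31]
 leg (0.5, 0.13, 0.19, 95) T [-0.2, 0.087, -0.026] R [-0.2, 0.1, 3.0] rows>= 3.5
 leg (0.597, -0.095, 0.14, 94.8) T [-0.233, 0.077, 0.05] R [0.0, -0.0, 0.2] rows>= 4.0
 leg (0.597, -0.095, 0.035, 94.8) T [0.0, 0.0, 0.105] R [0.0, -0.0, -0.0] rows>= 1.7
```

Request:
step_arm(translation=[[-0.2,0.087,-0.026],[-0.2,0.087,-0.026],[-0.2,0.087,-0.026],[-0.2,0.087,-0.026],[-0.2,0.087,-0.026]], delta_rot=[[0,0,3],[0,0,3],[0,0,3],[0,0,3],[0,0,3]], hand=[0.06,0.06,0.06,0.06,0.06])

```text
t: 35.38
tool_pos: [0.5006, 0.1287, 0.19]
orientation: [-0.0, 0.677, 0.736, -0.001]
wrist_force: [-0.7, 0.2, 0.8]
width: 0.0596
grasp_force: 0.0
```

Request:
step_arm(translation=[[-0.233,0.077,0.05],[-0.233,0.077,0.05],[-0.233,0.077,0.05],[-0.233,0.077,0.05],[-0.233,0.077,0.05]], delta_rot=[[0,0,0.2],[0,0,0.2],[0,0,0.2],[0,0,0.2],[0,0,0.2]], hand=[0.06,0.06,0.06,0.06,0.06])

```text
t: 36.0
tool_pos: [0.5968, -0.0973, 0.1385]
orientation: [-0.002, 0.678, 0.735, -0.001]
wrist_force: [0.3, 1.6, 0.6]
width: 0.0602
grasp_force: 0.0
```

Request:
step_arm(translation=[[0,0,0.05],[0,0,0.1],[0,0,0.105],[0,0,0.105],[0,0,0.105]], delta_rot=[[0,0,0],[0,0,0],[0,0,0],[0,0,0],[0,0,0]], hand=[0.06,0.06,0.06,0.06,0.06])

```text
t: 36.62
tool_pos: [0.598, -0.0951, 0.0383]
orientation: [0.002, 0.677, 0.736, 0.0]
wrist_force: [-0.4, -0.2, 0.2]
width: 0.0599
grasp_force: 0.0
```

Run:
```python
from h import *
plan((.597,-.095,.017,94.8))
```

```text
now t 36.62 [ 0.598  -0.0951  0.0383] yaw 94.82 tilt [ 0.16 -0.1 ] F [-0.4 -0.2  0.2] w 0.0599 gf 0.0 q [-0.35 -0.43]
 leg (0.597, -0.095, 0.017, 94.8) T [0.0, -0.001, 0.021] R [0.2, 0.1, 0.0] rows>= 0.3
```

Request:
step_arm(translation=[[0,0,0.01],[0,0,0.018],[0,0,0.018],[0,0,0.018],[0,0,0.018]], delta_rot=[[0,0,0],[0,0,0],[0,0,0],[0,0,0],[0,0,0]], hand=[0.06,0.06,0.03,0.01,0.01], grip_force=35)

```text
t: 37.25
tool_pos: [0.5971, -0.0952, 0.0185]
orientation: [0.0, 0.677, 0.736, -0.0]
wrist_force: [1.0, -0.0, 1.0]
width: 0.0145
grasp_force: 34.2
```

Request:
step_arm(translation=[[0,0,0],[0,0,0],[0,0,0]], delta_rot=[[0,0,0],[0,0,0],[0,0,0]], hand=[0.01,0.01,0.01])

```text
t: 37.62
tool_pos: [0.5971, -0.0952, 0.0184]
orientation: [0.0, 0.677, 0.736, -0.0]
wrist_force: [-0.5, -0.4, 3.4]
width: 0.0145
grasp_force: 34.3
```

Request:
step_arm(translation=[[0,0,-0.03],[0,0,-0.08],[0,0,-0.14],[0,0,-0.14],[0,0,-0.14]], delta_rot=[[0,0,0],[0,0,0],[0,0,0],[0,0,0],[0,0,0]], hand=[0.01,0.01,0.01,0.01,0.01])

```text
t: 38.25
tool_pos: [0.5964, -0.0949, 0.1571]
orientation: [-0.001, 0.677, 0.736, -0.001]
wrist_force: [-0.5, -0.1, -1.3]
width: 0.0143
grasp_force: 34.2
```

Run:
```python
from h import *
plan((.4578,.0242,.158,82.3))
```

```text
now t 38.25 [ 0.5964 -0.0949  0.1571] yaw 94.79 tilt [-0.12 -0.  ] F [-0.5 -0.1 -1.3] w 0.0143 gf 34.2 q [-0.35 -0.43]
 leg (0.4578, 0.0242, 0.158, 82.3) T [0.13, -0.128, -0.001] R [-0.1, 0.0, 12.5] rows>= 2.9
```

Request:
step_arm(translation=[[0.13,-0.128,-0.001],[0.13,-0.128,-0.001],[0.13,-0.128,-0.001],[0.13,-0.128,-0.001],[0.13,-0.128,-0.001]], delta_rot=[[0,0,12.5],[0,0,12.5],[0,0,12.5],[0,0,12.5],[0,0,12.5]], hand=[0.01,0.01,0.01,0.01,0.01])

```text
t: 38.88
tool_pos: [0.4586, 0.0237, 0.1584]
orientation: [-0.0, 0.753, 0.658, -0.001]
wrist_force: [-0.1, -0.2, 0.1]
width: 0.0143
grasp_force: 34.4
```

Request:
step_arm(translation=[[0,0,0],[0,0,0.05],[0,0,0.085],[0,0,0.085],[0,0,0.085]], delta_rot=[[0,0,0],[0,0,0],[0,0,0],[0,0,0],[0,0,0]], hand=[0.01,0.01,0.01,0.01,0.01])

```text
t: 39.5
tool_pos: [0.4595, 0.0233, 0.0752]
orientation: [0.001, 0.753, 0.658, 0.0]
wrist_force: [-0.6, 0.2, -0.4]
width: 0.0149
grasp_force: 34.4
```

Request:
step_arm(translation=[[0,0,0.004],[0,0,0.007],[0,0,0.008],[0,0,0.009],[0,0,0.009]], delta_rot=[[0,0,0],[0,0,0],[0,0,0],[0,0,0],[0,0,0]], hand=[0.01,0.01,0.01,0.01,0.01])

```text
t: 40.12
tool_pos: [0.4586, 0.0238, 0.0653]
orientation: [0.0, 0.753, 0.658, -0.0]
wrist_force: [-1.1, 0.6, 2.9]
width: 0.0144
grasp_force: 34.8
```

Request:
step_arm(translation=[[0,0,0],[0,0,0],[0,0,0],[0,0,-0.04],[0,0,-0.1]], delta_rot=[[0,0,0],[0,0,0],[0,0,0],[0,0,0],[0,0,0]], hand=[0.045,0.045,0.045,0.045,0.045])

```text
t: 40.75
tool_pos: [0.4577, 0.0239, 0.1653]
orientation: [-0.001, 0.753, 0.658, -0.001]
wrist_force: [0.1, -0.1, -0.4]
width: 0.0451
grasp_force: 0.0
```

Request:
step_arm(translation=[[0,0,0],[0,0,0],[0,0,0],[0,0,0],[0,0,0]], delta_rot=[[0,0,0],[0,0,0],[0,0,0],[0,0,0],[0,0,0]], hand=[0.045,0.045,0.045,0.045,0.045])

```text
t: 41.38
tool_pos: [0.4584, 0.0238, 0.1646]
orientation: [-0.0, 0.753, 0.658, -0.001]
wrist_force: [-0.5, 0.5, 0.5]
width: 0.0453
grasp_force: 0.0
```

Request:
step_arm(translation=[[0,0,0],[0,0,0],[0,0,0],[0,0,0],[0,0,0]], delta_rot=[[0,0,0],[0,0,0],[0,0,0],[0,0,0],[0,0,0]], hand=[0.045,0.045,0.045,0.045,0.045])

```text
t: 42.0
tool_pos: [0.4586, 0.0238, 0.1651]
orientation: [0.0, 0.753, 0.658, -0.0]
wrist_force: [0.8, 0.2, 0.3]
width: 0.0446
grasp_force: 0.0
```

Request:
step_arm(translation=[[0,0,0],[0,0,0],[0,0,0],[0,0,0],[0,0,0]], delta_rot=[[0,0,0],[0,0,0],[0,0,0],[0,0,0],[0,0,0]], hand=[0.045,0.045,0.045,0.045,0.045])

```text
t: 42.62
tool_pos: [0.4586, 0.0238, 0.1651]
orientation: [0.0, 0.753, 0.658, -0.0]
wrist_force: [-0.5, 0.6, -0.5]
width: 0.045
grasp_force: 0.0
```

Run:
```python
from h import *
b=img("scene"); np.save("s9.npy",b,allow_pickle=True); edge(b); tilt(b,.05); plan()
save("s9.png",cv2.resize(b["color"][185:245,300:365],None,fx=9,fy=9,interpolation=cv2.INTER_CUBIC))
```

```text
rear blade rows [(336, [201]), (337, [201]), (338, [201]), (339, [201]), (340, [202]), (341, [202]), (342, [202]), (343, [])]
tilt -17 rear end corners [[335.9, 205.4], [342.8, 207.1]] front [[321.0, 216.7], [328.4, 218.7]] boss [333.9, 199.4]
tilt 0 rear end corners [[336.5, 200.3], [343.4, 202.0]] front [[321.0, 221.5], [328.3, 223.6]] boss [332.6, 200.7]
tilt 17 rear end corners [[336.4, 195.9], [343.4, 197.6]] front [[321.7, 225.2], [328.9, 227.2]] boss [331.3, 202.9]
now t 42.67 [0.4585 0.0238 0.1651] yaw 82.29 tilt [-0.03 -0.04] F [ 0.1 -0.2 -0.2] w 0.045 gf 0.0 q [-0.2  -0.07]
```

View pics/s9.png

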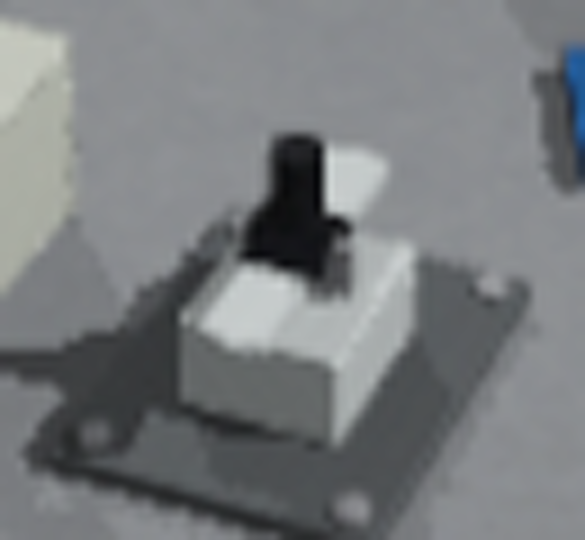

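The rotor is level: rear blade end at row 201, predicted 200–202, boss upright. It is balanced, so it goes in the tray.

Request:
step_arm(translation=[[0,0,0.05],[0,0,0.09],[0,0,0.1],[0,0,0.1],[0,0,0.1]], delta_rot=[[0,0,0],[0,0,0],[0,0,0],[0,0,0],[0,0,0]], hand=[0.045,0.045,0.045,0.045,0.01])

```text
t: 43.3
tool_pos: [0.4594, 0.0236, 0.0665]
orientation: [0.001, 0.753, 0.658, 0.0]
wrist_force: [0.5, -0.5, -0.3]
width: 0.0282
grasp_force: 0.0
```

Request:
step_arm(translation=[[0,0,0],[0,0,0],[0,0,0],[0,0,0]], delta_rot=[[0,0,0],[0,0,0],[0,0,0],[0,0,0]], hand=[0.01,0.01,0.01,0.01])

```text
t: 43.8
tool_pos: [0.4592, 0.0236, 0.0664]
orientation: [0.001, 0.753, 0.658, 0.0]
wrist_force: [-1.5, -0.2, 6.7]
width: 0.0146
grasp_force: 34.0
```

Request:
step_arm(translation=[[0,0,-0.03],[0,0,-0.07],[0,0,-0.12],[0,0,-0.12],[0,0,-0.12]], delta_rot=[[0,0,0],[0,0,0],[0,0,0],[0,0,0],[0,0,0]], hand=[0.01,0.01,0.01,0.01,0.01])

```text
t: 44.42
tool_pos: [0.4582, 0.0239, 0.1847]
orientation: [-0.0, 0.753, 0.658, -0.001]
wrist_force: [-0.8, 0.7, -1.0]
width: 0.0143
grasp_force: 34.4
```

Run:
```python
from h import *
plan((.45,-.1,.185,90),(.4005,-.258,.15,95.8),(.4005,-.258,.03,95.8))
```

```text
now t 44.42 [0.4582 0.0239 0.1847] yaw 82.29 tilt [-0.05 -0.03] F [-0.8  0.7 -1. ] w 0.0143 gf 34.4 q [-0.2  -0.07]
 leg (0.45, -0.1, 0.185, 90) T [-0.124, 0.009, -0.0] R [-0.1, 0.0, -7.7] rows>= 2.0
 leg (0.4005, -0.258, 0.15, 95.8) T [-0.158, -0.05, 0.035] R [0.0, 0.0, -5.8] rows>= 2.7
 leg (0.4005, -0.258, 0.03, 95.8) T [0.0, -0.0, 0.12] R [0.0, 0.0, -0.0] rows>= 1.9
```

Request:
step_arm(translation=[[-0.124,0.009,0],[-0.124,0.009,0],[-0.124,0.009,0],[-0.124,0.009,0]], delta_rot=[[0,0,-7.7],[0,0,-7.7],[0,0,-7.7],[0,0,-7.7]], hand=[0.01,0.01,0.01,0.01])

```text
t: 44.92
tool_pos: [0.4504, -0.0999, 0.1842]
orientation: [-0.001, 0.707, 0.707, -0.001]
wrist_force: [-0.3, 0.5, -0.4]
width: 0.0144
grasp_force: 34.4
```

Request:
step_arm(translation=[[-0.158,-0.05,0.035],[-0.158,-0.05,0.035],[-0.158,-0.05,0.035],[-0.158,-0.05,0.035],[-0.158,-0.05,0.035]], delta_rot=[[0,0,-5.8],[0,0,-5.8],[0,0,-5.8],[0,0,-5.8],[0,0,-5.8]], hand=[0.01,0.01,0.01,0.01,0.01])

```text
t: 45.55
tool_pos: [0.4012, -0.2568, 0.1501]
orientation: [-0.0, 0.67, 0.742, -0.0]
wrist_force: [0.8, -0.2, -0.7]
width: 0.0146
grasp_force: 34.4
```

Request:
step_arm(translation=[[0,0,0.05],[0,0,0.1],[0,0,0.12],[0,0,0.122],[0,0,0.122]], delta_rot=[[0,0,0],[0,0,0],[0,0,0],[0,0,0],[0,0,0]], hand=[0.01,0.01,0.01,0.01,0.01])

```text
t: 46.18
tool_pos: [0.4015, -0.258, 0.0292]
orientation: [0.001, 0.67, 0.742, -0.0]
wrist_force: [0.8, -0.5, -1.1]
width: 0.0146
grasp_force: 34.5
```

Request:
step_arm(translation=[[0,0,0.001],[0,0,0.002],[0,0,0.002]], delta_rot=[[0,0,0],[0,0,0],[0,0,0]], hand=[0.01,0.01,0.01])

```text
t: 46.55
tool_pos: [0.4008, -0.2584, 0.0265]
orientation: [0.0, 0.671, 0.742, -0.0]
wrist_force: [0.1, -0.0, -0.8]
width: 0.0146
grasp_force: 34.5
```

Request:
step_arm(translation=[[0,0,0.001],[0,0,0.002],[0,0,0.003],[0,0,0.003]], delta_rot=[[0,0,0],[0,0,0],[0,0,0],[0,0,0]], hand=[0.01,0.01,0.01,0.01])

```text
t: 47.05
tool_pos: [0.4007, -0.2584, 0.0235]
orientation: [0.0, 0.67, 0.742, -0.0]
wrist_force: [-2.4, -0.2, 2.8]
width: 0.0143
grasp_force: 34.7
```

Request:
step_arm(translation=[[0,0,0],[0,0,0],[0,0,0],[0,0,0]], delta_rot=[[0,0,0],[0,0,0],[0,0,0],[0,0,0]], hand=[0.045,0.045,0.045,0.045])

```text
t: 47.55
tool_pos: [0.4007, -0.2583, 0.0233]
orientation: [0.0, 0.67, 0.742, -0.0]
wrist_force: [-0.3, -0.1, 0.4]
width: 0.045
grasp_force: 0.0
```

Request:
step_arm(translation=[[0,0,-0.05],[0,0,-0.1],[0,0,-0.14],[0,0,-0.14],[0,0,-0.14]], delta_rot=[[0,0,0],[0,0,0],[0,0,0],[0,0,0],[0,0,0]], hand=[0.045,0.045,0.045,0.045,0.045])

```text
t: 48.18
tool_pos: [0.4005, -0.2579, 0.1625]
orientation: [-0.001, 0.67, 0.742, -0.0]
wrist_force: [0.0, -0.1, -0.2]
width: 0.0451
grasp_force: 0.0
```

Run:
```python
from h import *
a=img("top");b=img("scene")
for p in [(408,158),(344,166)]: whites(a,*p)
whites(b,193,243,30)
plan((.5,-.27,.17,100),(.6185,-.303,.14,105.2),(.6185,-.303,.035,105.2))
np.save("t10.npy",a,allow_pickle=True)
```

```text
(408, 158) 190 c [ 0.6159 -0.3055] yaw 17.2 span 0.1226 0.0218
(344, 166) too few 0
(193, 243) 155 c [ 0.6223 -0.3035] yaw 13.3 span 0.1212 0.0344
now t 48.27 [ 0.4004 -0.2578  0.1621] yaw 95.79 tilt [-0.13  0.07] F [ 0.2 -0.6  0.1] w 0.045 gf 0.0 q [-0.82 -0.92]
 leg (0.5, -0.27, 0.17, 100) T [-0.022, 0.098, -0.008] R [-0.1, -0.1, -4.2] rows>= 1.6
 leg (0.6185, -0.303, 0.14, 105.2) T [-0.053, 0.111, 0.03] R [-0.0, 0.0, -5.2] rows>= 2.0
 leg (0.6185, -0.303, 0.035, 105.2) T [-0.0, -0.0, 0.105] R [-0.0, 0.0, -0.0] rows>= 1.7
```

Request:
step_arm(translation=[[-0.022,0.098,-0.008],[-0.022,0.098,-0.008],[-0.022,0.098,-0.008]], delta_rot=[[0,0,-4.2],[0,0,-4.2],[0,0,-4.2]], hand=[0.06,0.06,0.06])

```text
t: 48.65
tool_pos: [0.5017, -0.27, 0.1696]
orientation: [-0.001, 0.642, 0.766, -0.0]
wrist_force: [-0.6, -0.0, -0.5]
width: 0.06
grasp_force: 0.0
```

Request:
step_arm(translation=[[-0.053,0.111,0.03],[-0.053,0.111,0.03],[-0.053,0.111,0.03],[-0.053,0.111,0.03]], delta_rot=[[0,0,-6],[0,0,-6],[0,0,-6],[0,0,-6]], hand=[0.06,0.06,0.06,0.06])

```text
t: 49.15
tool_pos: [0.618, -0.3031, 0.1405]
orientation: [-0.001, 0.602, 0.798, -0.001]
wrist_force: [-1.0, 0.3, 1.0]
width: 0.0597
grasp_force: 0.0
```

Request:
step_arm(translation=[[0,0,0.05],[0,0,0.1],[0,0,0.105],[0,0,0.105],[0,0,0.105]], delta_rot=[[0,0,0],[0,0,0],[0,0,0],[0,0,0],[0,0,0]], hand=[0.06,0.06,0.06,0.06,0.06])

```text
t: 49.78
tool_pos: [0.6198, -0.3041, 0.0393]
orientation: [0.002, 0.602, 0.799, -0.0]
wrist_force: [0.1, -1.2, 0.8]
width: 0.06
grasp_force: 0.0
```

Run:
```python
from h import *
plan((.6185,-.303,.017,106))
```

```text
now t 49.77 [ 0.6198 -0.3041  0.0393] yaw 105.98 tilt [ 0.18 -0.19] F [ 0.1 -1.2  0.8] w 0.06 gf 0.0 q [-0.63 -0.9 ]
 leg (0.6185, -0.303, 0.017, 106) T [0.001, -0.001, 0.022] R [0.1, 0.2, -0.0] rows>= 0.4
```

Request:
step_arm(translation=[[0,0,0.01],[0,0,0.018],[0,0,0.018],[0,0,0.018],[0,0,0.018]], delta_rot=[[0,0,0],[0,0,0],[0,0,0],[0,0,0],[0,0,0]], hand=[0.06,0.06,0.03,0.01,0.01], grip_force=35)

```text
t: 50.4
tool_pos: [0.6192, -0.3034, 0.0186]
orientation: [0.0, 0.602, 0.799, -0.0]
wrist_force: [0.0, -0.5, -0.8]
width: 0.0146
grasp_force: 34.1
```

Request:
step_arm(translation=[[0,0,0],[0,0,0],[0,0,0]], delta_rot=[[0,0,0],[0,0,0],[0,0,0]], hand=[0.01,0.01,0.01])

```text
t: 50.78
tool_pos: [0.6191, -0.3034, 0.0186]
orientation: [0.0, 0.602, 0.799, -0.0]
wrist_force: [-0.5, -0.3, 2.4]
width: 0.0145
grasp_force: 34.3
```

Request:
step_arm(translation=[[0,0,-0.03],[0,0,-0.08],[0,0,-0.14],[0,0,-0.15],[0,0,-0.15]], delta_rot=[[0,0,0],[0,0,0],[0,0,0],[0,0,0],[0,0,0]], hand=[0.01,0.01,0.01,0.01,0.01])

```text
t: 51.4
tool_pos: [0.6189, -0.3031, 0.1678]
orientation: [-0.0, 0.602, 0.799, -0.0]
wrist_force: [-0.9, 0.3, -1.5]
width: 0.0144
grasp_force: 34.2
```

Run:
```python
from h import *
plan((.53,-.12,.17,94),(.4578,.0242,.158,82.3))
```

```text
now t 51.4 [ 0.6189 -0.3031  0.1678] yaw 105.99 tilt [-0.05 -0.02] F [-0.9  0.3 -1.5] w 0.0144 gf 34.2 q [-0.62 -0.9 ]
 leg (0.53, -0.12, 0.17, 94) T [0.2, -0.035, -0.002] R [-0.1, 0.0, 12.0] rows>= 3.2
 leg (0.4578, 0.0242, 0.158, 82.3) T [0.149, -0.062, 0.012] R [0.0, -0.0, 11.7] rows>= 2.6
```

Request:
step_arm(translation=[[0.2,-0.035,-0.002],[0.2,-0.035,-0.002],[0.2,-0.035,-0.002],[0.2,-0.035,-0.002]], delta_rot=[[0,0,12],[0,0,12],[0,0,12],[0,0,12]], hand=[0.01,0.01,0.01,0.01])

```text
t: 51.9
tool_pos: [0.5281, -0.1174, 0.1684]
orientation: [-0.002, 0.681, 0.732, -0.001]
wrist_force: [1.1, 0.2, -0.3]
width: 0.0147
grasp_force: 34.3
```

Request:
step_arm(translation=[[0.149,-0.062,0.012],[0.149,-0.062,0.012],[0.149,-0.062,0.012],[0.149,-0.062,0.012],[0.149,-0.062,0.012]], delta_rot=[[0,0,11.7],[0,0,11.7],[0,0,11.7],[0,0,11.7],[0,0,11.7]], hand=[0.01,0.01,0.01,0.01,0.01])

```text
t: 52.52
tool_pos: [0.4584, 0.023, 0.1575]
orientation: [-0.0, 0.753, 0.658, -0.001]
wrist_force: [1.0, 0.5, -0.9]
width: 0.0145
grasp_force: 34.4
```

Request:
step_arm(translation=[[0,0,0],[0,0,0.05],[0,0,0.085],[0,0,0.085],[0,0,0.085]], delta_rot=[[0,0,0],[0,0,0],[0,0,0],[0,0,0],[0,0,0]], hand=[0.01,0.01,0.01,0.01,0.01])

```text
t: 53.15
tool_pos: [0.459, 0.0231, 0.0743]
orientation: [0.001, 0.753, 0.658, 0.0]
wrist_force: [-0.1, 0.1, -0.8]
width: 0.0145
grasp_force: 34.4
```

Request:
step_arm(translation=[[0,0,0.004],[0,0,0.006],[0,0,0.007],[0,0,0.007]], delta_rot=[[0,0,0],[0,0,0],[0,0,0],[0,0,0]], hand=[0.01,0.01,0.01,0.01])

```text
t: 53.65
tool_pos: [0.4581, 0.0237, 0.0662]
orientation: [0.0, 0.753, 0.658, -0.0]
wrist_force: [-0.3, -0.9, -0.4]
width: 0.0147
grasp_force: 34.4
```

Request:
step_arm(translation=[[0,0,0.001],[0,0,0.001]], delta_rot=[[0,0,0],[0,0,0]], hand=[0.01,0.01])

```text
t: 53.9
tool_pos: [0.4582, 0.0237, 0.0655]
orientation: [0.0, 0.753, 0.658, -0.0]
wrist_force: [-1.3, 1.0, 4.4]
width: 0.0143
grasp_force: 35.0
```

Request:
step_arm(translation=[[0,0,0],[0,0,0],[0,0,0],[0,0,-0.04],[0,0,-0.1]], delta_rot=[[0,0,0],[0,0,0],[0,0,0],[0,0,0],[0,0,0]], hand=[0.045,0.045,0.045,0.045,0.045])

```text
t: 54.52
tool_pos: [0.4572, 0.0239, 0.1653]
orientation: [-0.001, 0.753, 0.658, -0.001]
wrist_force: [2.3, -0.1, 0.4]
width: 0.045
grasp_force: 0.0
```

Request:
step_arm(translation=[[0,0,0],[0,0,0],[0,0,0],[0,0,0],[0,0,0]], delta_rot=[[0,0,0],[0,0,0],[0,0,0],[0,0,0],[0,0,0]], hand=[0.045,0.045,0.045,0.045,0.045])

```text
t: 55.15
tool_pos: [0.4579, 0.0238, 0.1646]
orientation: [-0.0, 0.753, 0.658, -0.001]
wrist_force: [1.3, -0.7, -0.1]
width: 0.0448
grasp_force: 0.0
```

Request:
step_arm(translation=[[0,0,0],[0,0,0],[0,0,0],[0,0,0],[0,0,0]], delta_rot=[[0,0,0],[0,0,0],[0,0,0],[0,0,0],[0,0,0]], hand=[0.045,0.045,0.045,0.045,0.045])

```text
t: 55.78
tool_pos: [0.4581, 0.0237, 0.1651]
orientation: [0.0, 0.753, 0.658, -0.0]
wrist_force: [0.2, 0.5, 0.5]
width: 0.045
grasp_force: 0.0
```

Request:
step_arm(translation=[[0,0,0],[0,0,0],[0,0,0],[0,0,0],[0,0,0]], delta_rot=[[0,0,0],[0,0,0],[0,0,0],[0,0,0],[0,0,0]], hand=[0.045,0.045,0.045,0.045,0.045])

```text
t: 56.4
tool_pos: [0.4581, 0.0238, 0.1651]
orientation: [0.0, 0.753, 0.658, -0.0]
wrist_force: [0.4, -0.3, 0.3]
width: 0.0451
grasp_force: 0.0
```

Run:
```python
from h import *
b=img("scene"); np.save("s11.npy",b,allow_pickle=True); edge(b,range(336,348)); tilt(b,.062); plan()
save("s11.png",cv2.resize(b["color"][185:245,300:365],None,fx=9,fy=9,interpolation=cv2.INTER_CUBIC))
```

```text
rear blade rows [(336, [200]), (337, [199]), (338, [199]), (339, [199]), (340, [199]), (341, [199]), (342, [199]), (343, [200]), (344, []), (345, []), (346, []), (347, [])]
tilt -17 rear end corners [[337.5, 204.1], [344.4, 205.9]] front [[319.1, 218.2], [326.5, 220.2]] boss [333.9, 199.4]
tilt 0 rear end corners [[338.2, 198.0], [345.1, 199.7]] front [[319.0, 224.3], [326.4, 226.4]] boss [332.6, 200.7]
tilt 17 rear end corners [[338.1, 192.6], [345.1, 194.3]] front [[319.8, 228.9], [327.1, 231.0]] boss [331.3, 202.9]
now t 56.45 [0.4581 0.0237 0.1651] yaw 82.29 tilt [-0.03 -0.04] F [-0.2  0.3 -0.5] w 0.045 gf 0.0 q [-0.2  -0.07]
```

View pics/s11.png

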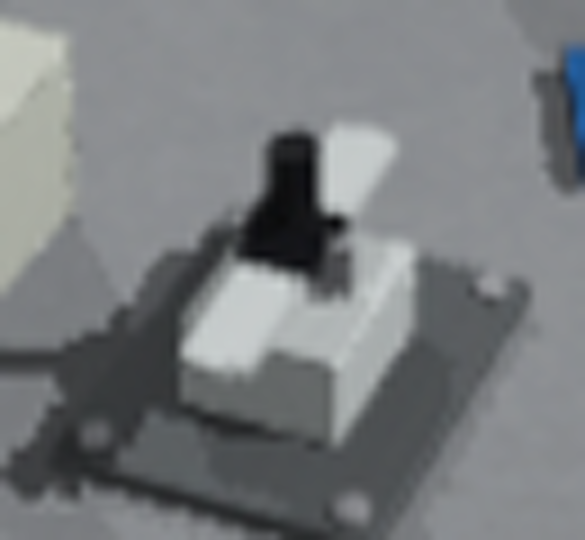

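The 124 mm rotor is level too (row 199, predicted 198–200), so it goes in the tray beside the other.

Request:
step_arm(translation=[[0,0,0.05],[0,0,0.09],[0,0,0.1],[0,0,0.1],[0,0,0.1]], delta_rot=[[0,0,0],[0,0,0],[0,0,0],[0,0,0],[0,0,0]], hand=[0.045,0.045,0.045,0.045,0.01])

```text
t: 57.08
tool_pos: [0.459, 0.0235, 0.0665]
orientation: [0.001, 0.753, 0.658, 0.0]
wrist_force: [-0.5, -0.6, -0.5]
width: 0.0277
grasp_force: 0.0
```

Request:
step_arm(translation=[[0,0,0],[0,0,0],[0,0,0],[0,0,0]], delta_rot=[[0,0,0],[0,0,0],[0,0,0],[0,0,0]], hand=[0.01,0.01,0.01,0.01])

```text
t: 57.58
tool_pos: [0.4587, 0.0236, 0.0664]
orientation: [0.001, 0.753, 0.658, 0.0]
wrist_force: [-1.0, -0.1, 7.0]
width: 0.0144
grasp_force: 34.0
```

Request:
step_arm(translation=[[0,0,-0.03],[0,0,-0.07],[0,0,-0.12],[0,0,-0.12],[0,0,-0.12]], delta_rot=[[0,0,0],[0,0,0],[0,0,0],[0,0,0],[0,0,0]], hand=[0.01,0.01,0.01,0.01,0.01])

```text
t: 58.2
tool_pos: [0.4577, 0.0238, 0.1847]
orientation: [-0.0, 0.753, 0.658, -0.001]
wrist_force: [-1.0, 0.6, -0.7]
width: 0.0146
grasp_force: 34.5
```

Run:
```python
from h import *
plan((.45,-.12,.185,90),(.409,-.348,.15,95.8),(.409,-.348,.03,95.8))
a=np.load("t10.npy",allow_pickle=True).item(); g=cv2.cvtColor(a["color"],cv2.COLOR_RGB2HSV)
uv=np.argwhere((g[...,1]<60)&(g[...,2]>170)&win(g.shape,384,440,206,245))[:,::-1]
print("rotor in tray",len(uv),axis(onz(a,uv,.009)))
```

```text
now t 58.2 [0.4577 0.0238 0.1847] yaw 82.29 tilt [-0.06 -0.03] F [-1.   0.6 -0.7] w 0.0146 gf 34.5 q [-0.2  -0.07]
 leg (0.45, -0.12, 0.185, 90) T [-0.144, 0.012, -0.0] R [-0.1, 0.0, -7.7] rows>= 2.3
 leg (0.409, -0.348, 0.15, 95.8) T [-0.228, -0.041, 0.035] R [0.0, 0.0, -5.8] rows>= 3.7
 leg (0.409, -0.348, 0.03, 95.8) T [0.001, -0.0, 0.12] R [0.0, 0.0, -0.0] rows>= 1.9
rotor in tray 307 (array([ 0.42516209, -0.30214473]), np.float64(-71.10835077541151), np.float64(0.18728740098788194), np.float64(0.0751142352934722))
```

Request:
step_arm(translation=[[-0.144,0.012,0],[-0.144,0.012,0],[-0.144,0.012,0],[-0.144,0.012,0]], delta_rot=[[0,0,-7.7],[0,0,-7.7],[0,0,-7.7],[0,0,-7.7]], hand=[0.01,0.01,0.01,0.01])

```text
t: 58.7
tool_pos: [0.45, -0.1213, 0.184]
orientation: [-0.001, 0.708, 0.706, -0.001]
wrist_force: [0.5, 1.2, -0.3]
width: 0.0143
grasp_force: 34.5
```

Request:
step_arm(translation=[[-0.228,-0.041,0.035],[-0.228,-0.041,0.035],[-0.228,-0.041,0.035],[-0.228,-0.041,0.035],[-0.228,-0.041,0.035]], delta_rot=[[0,0,-5.8],[0,0,-5.8],[0,0,-5.8],[0,0,-5.8],[0,0,-5.8]], hand=[0.01,0.01,0.01,0.01,0.01])

```text
t: 59.32
tool_pos: [0.409, -0.3494, 0.1487]
orientation: [-0.001, 0.671, 0.741, -0.0]
wrist_force: [0.0, 0.5, -2.0]
width: 0.0147
grasp_force: 34.5
```

Request:
step_arm(translation=[[0,0,0],[0,0,0.06],[0,0,0.1],[0,0,0.118],[0,0,0.12]], delta_rot=[[0,0,0],[0,0,0],[0,0,0],[0,0,0],[0,0,0]], hand=[0.01,0.01,0.01,0.01,0.01])

```text
t: 59.95
tool_pos: [0.4099, -0.3467, 0.0297]
orientation: [-0.001, 0.67, 0.743, -0.0]
wrist_force: [0.4, -0.6, -0.5]
width: 0.0145
grasp_force: 34.6
```

Request:
step_arm(translation=[[0,0,0.002],[0,0,0.004],[0,0,0.005],[0,0,0.005]], delta_rot=[[0,0,0],[0,0,0],[0,0,0],[0,0,0]], hand=[0.01,0.01,0.01,0.01])

```text
t: 60.45
tool_pos: [0.4096, -0.3487, 0.0256]
orientation: [0.0, 0.671, 0.742, -0.0]
wrist_force: [0.3, -0.1, -1.7]
width: 0.0145
grasp_force: 34.6
```

Request:
step_arm(translation=[[0,0,0.001],[0,0,0.002],[0,0,0.002],[0,0,0.002],[0,0,0.002]], delta_rot=[[0,0,0],[0,0,0],[0,0,0],[0,0,0],[0,0,0]], hand=[0.01,0.01,0.045,0.045,0.045])

```text
t: 61.08
tool_pos: [0.4096, -0.3487, 0.0234]
orientation: [0.0, 0.671, 0.742, -0.0]
wrist_force: [0.1, -0.3, -0.1]
width: 0.045
grasp_force: 0.0
```

Request:
step_arm(translation=[[0,0,0],[0,0,-0.05],[0,0,-0.1],[0,0,-0.15],[0,0,-0.16]], delta_rot=[[0,0,0],[0,0,0],[0,0,0],[0,0,0],[0,0,0]], hand=[0.045,0.045,0.045,0.045,0.045])

```text
t: 61.7
tool_pos: [0.4104, -0.3494, 0.1866]
orientation: [0.003, 0.67, 0.742, -0.001]
wrist_force: [-0.3, -0.6, -0.0]
width: 0.0449
grasp_force: 0.0
```

Run:
```python
from h import *
a=img("top"); hv=cv2.cvtColor(a["color"],cv2.COLOR_RGB2HSV)
exp=proj(a,[[.43,-.115,.107]])[0]; u,v=exp.round().astype(int); print("handle expected",exp)
ut=blob((hv[...,2]<50)&win(hv.shape,u-16,u+16,v-7,v+7)); print(len(ut),ut.min(0),ut.max(0),axis(onz(a,ut,.107)))
plan((.43,-.115,.19,80.7),(.43,-.115,.084,80.7))
save("t12.png",cv2.resize(a["color"][130:290,160:460],None,fx=2.6,fy=2.6,interpolation=cv2.INTER_CUBIC))
```

```text
handle expected [353.25164852 215.74329034]
77 [340 214] [365 219] (array([ 0.42868026, -0.1129772 ]), np.float64(-99.26607088703332), np.float64(0.07015861601549206), np.float64(0.008680176178764348))
now t 61.75 [ 0.4101 -0.3491  0.1858] yaw 95.79 tilt [ 0.12 -0.23] F [-0.6 -0.5  1.2] w 0.0451 gf 0.0 q [-0.92 -1.02]
 leg (0.43, -0.115, 0.19, 80.7) T [0.231, 0.043, -0.005] R [0.1, 0.2, 15.1] rows>= 3.8
 leg (0.43, -0.115, 0.084, 80.7) T [0.0, 0.0, 0.106] R [0.0, 0.0, -0.0] rows>= 1.7
```

View pics/t12.png

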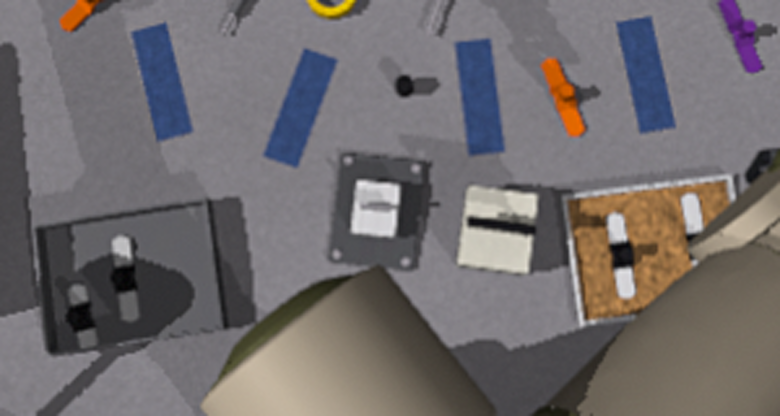

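The picture shows all four mats empty. Both rejects lie in the bin (crop (80,315) and (122,275)), and both good rotors lie in the tray side by side. The cover stands parked at crop (498,228). I'll put it back now.

Request:
step_arm(translation=[[0.231,0.043,-0.005],[0.231,0.043,-0.005],[0.231,0.043,-0.005],[0.231,0.043,-0.005],[0.231,0.043,-0.005]], delta_rot=[[0,0,15.1],[0,0,15.1],[0,0,15.1],[0,0,15.1],[0,0,15.1]], hand=[0.07,0.07,0.07,0.07,0.07])

```text
t: 62.38
tool_pos: [0.4286, -0.1117, 0.187]
orientation: [-0.001, 0.761, 0.649, -0.001]
wrist_force: [0.8, -0.4, -0.2]
width: 0.0702
grasp_force: 0.0
```

Request:
step_arm(translation=[[0,0,0],[0,0,0.05],[0,0,0.09],[0,0,0.1],[0,0,0.1]], delta_rot=[[0,0,0],[0,0,0],[0,0,0],[0,0,0],[0,0,0]], hand=[0.07,0.07,0.07,0.07,0.07])

```text
t: 63.0
tool_pos: [0.4292, -0.1152, 0.0884]
orientation: [-0.0, 0.763, 0.647, -0.0]
wrist_force: [0.4, -0.3, 0.4]
width: 0.0699
grasp_force: 0.0
```

Run:
```python
from h import *
plan((.4296,-.1147,.084,80.7))
```

```text
now t 63.0 [ 0.4292 -0.1152  0.0884] yaw 80.63 tilt [-0.05 -0.03] F [ 0.4 -0.3  0.4] w 0.0699 gf 0.0 q [-0.53 -0.36]
 leg (0.4296, -0.1147, 0.084, 80.7) T [0.001, 0.0, 0.004] R [-0.0, 0.0, -0.1] rows>= 0.1
```

Request:
step_arm(translation=[[0,0,0.004],[0,0,0.004],[0,0,0.004],[0,0,0.004],[0,0,0.004]], delta_rot=[[0,0,0],[0,0,0],[0,0,0],[0,0,0],[0,0,0]], hand=[0.07,0.04,0.005,0.005,0.005], grip_force=50)

```text
t: 63.62
tool_pos: [0.4294, -0.1145, 0.0845]
orientation: [0.001, 0.762, 0.647, -0.0]
wrist_force: [1.2, 0.4, 1.9]
width: 0.011
grasp_force: 49.3
```

Request:
step_arm(translation=[[0,0,0],[0,0,0],[0,0,0],[0,0,0]], delta_rot=[[0,0,0],[0,0,0],[0,0,0],[0,0,0]], hand=[0.005,0.005,0.005,0.005])

```text
t: 64.12
tool_pos: [0.4294, -0.1146, 0.0845]
orientation: [0.001, 0.762, 0.647, -0.0]
wrist_force: [2.6, 0.7, 5.9]
width: 0.0108
grasp_force: 49.6
```

Request:
step_arm(translation=[[0,0,-0.03],[0,0,-0.08],[0,0,-0.128],[0,0,-0.128],[0,0,-0.128]], delta_rot=[[0,0,0],[0,0,0],[0,0,0],[0,0,0],[0,0,0]], hand=[0.005,0.005,0.005,0.005,0.005])

```text
t: 64.75
tool_pos: [0.4282, -0.1139, 0.2104]
orientation: [-0.002, 0.762, 0.647, -0.001]
wrist_force: [-0.8, 0.1, -3.5]
width: 0.0109
grasp_force: 49.8
```

Run:
```python
from h import *
plan((.4585,.0243,.213,81.5))
```

```text
now t 64.75 [ 0.4282 -0.1139  0.2104] yaw 80.69 tilt [-0.22  0.06] F [-0.8  0.1 -3.5] w 0.0109 gf 49.8 q [-0.53 -0.36]
 leg (0.4585, 0.0243, 0.213, 81.5) T [0.141, 0.008, -0.003] R [-0.2, -0.0, -0.8] rows>= 2.3
```

Request:
step_arm(translation=[[0.05,0.003,0],[0.1,0.006,0],[0.141,0.008,0],[0.141,0.008,0],[0.141,0.008,0]], delta_rot=[[0,0,-0.8],[0,0,-0.8],[0,0,-0.8],[0,0,-0.8],[0,0,-0.8]], hand=[0.005,0.005,0.005,0.005,0.005])

```text
t: 65.38
tool_pos: [0.4591, 0.0232, 0.2106]
orientation: [-0.001, 0.758, 0.653, -0.002]
wrist_force: [-0.1, -0.0, -3.0]
width: 0.0108
grasp_force: 49.7
```

Request:
step_arm(translation=[[0,0,0],[0,0,0.03],[0,0,0.03]], delta_rot=[[0,0,0],[0,0,0],[0,0,0]], hand=[0.005,0.005,0.005])

```text
t: 65.75
tool_pos: [0.4586, 0.023, 0.1806]
orientation: [-0.002, 0.758, 0.652, -0.002]
wrist_force: [0.0, 0.2, -2.7]
width: 0.0108
grasp_force: 49.8
```

Run:
```python
from h import *
plan((.4585,.0243,.1,81.5))
```

```text
now t 65.75 [0.4586 0.023  0.1806] yaw 81.41 tilt [-0.28  0.01] F [ 0.   0.2 -2.7] w 0.0108 gf 49.8 q [-0.21 -0.06]
 leg (0.4585, 0.0243, 0.1, 81.5) T [0.001, 0.0, 0.081] R [-0.3, 0.0, -0.1] rows>= 1.3
```

Request:
step_arm(translation=[[0.001,0,0.02],[0.001,0,0.04],[0.001,0,0.06],[0.001,0,0.08],[0.001,0,0.08]], delta_rot=[[0,0,0],[0,0,0],[0,0,0],[0,0,0],[0,0,0]], hand=[0.005,0.005,0.005,0.005,0.005])

```text
t: 66.38
tool_pos: [0.4597, 0.0241, 0.102]
orientation: [-0.001, 0.758, 0.652, -0.001]
wrist_force: [0.6, 0.9, -4.2]
width: 0.0107
grasp_force: 49.8
```

Request:
step_arm(translation=[[0,0,0.003],[0,0,0.005],[0,0,0.006],[0,0,0.006]], delta_rot=[[0,0,0],[0,0,0],[0,0,0],[0,0,0]], hand=[0.005,0.005,0.005,0.005])

```text
t: 66.88
tool_pos: [0.46, 0.0244, 0.0962]
orientation: [0.0, 0.758, 0.653, -0.0]
wrist_force: [0.0, 0.6, -4.4]
width: 0.0109
grasp_force: 49.7
```

Request:
step_arm(translation=[[0,0,0.001],[0,0,0.002],[0,0,0.003],[0,0,0.003]], delta_rot=[[0,0,0],[0,0,0],[0,0,0],[0,0,0]], hand=[0.005,0.005,0.005,0.005])

```text
t: 67.38
tool_pos: [0.4599, 0.0244, 0.0931]
orientation: [0.0, 0.758, 0.653, -0.0]
wrist_force: [1.2, 0.3, -4.0]
width: 0.0109
grasp_force: 49.7
```

Request:
step_arm(translation=[[0,0,0.001],[0,0,0.001]], delta_rot=[[0,0,0],[0,0,0]], hand=[0.005,0.005])

```text
t: 67.62
tool_pos: [0.4601, 0.0241, 0.0928]
orientation: [0.001, 0.758, 0.653, -0.0]
wrist_force: [-4.1, -1.5, 6.3]
width: 0.0107
grasp_force: 51.0
```

Request:
step_arm(translation=[[0,0,0],[0,0,0],[0,0,0],[0,0,0],[0,0,0]], delta_rot=[[0,0,0],[0,0,0],[0,0,0],[0,0,0],[0,0,0]], hand=[0.03,0.06,0.07,0.07,0.07])

```text
t: 68.25
tool_pos: [0.4599, 0.0244, 0.0921]
orientation: [0.0, 0.758, 0.653, -0.0]
wrist_force: [0.2, -0.5, -0.4]
width: 0.0697
grasp_force: 0.0
```

Request:
step_arm(translation=[[0,0,-0.04],[0,0,-0.08],[0,0,-0.12],[0,0,-0.15],[0,0,-0.15]], delta_rot=[[0,0,0],[0,0,0],[0,0,0],[0,0,0],[0,0,0]], hand=[0.07,0.07,0.07,0.07,0.07])

```text
t: 68.88
tool_pos: [0.4607, 0.0244, 0.2439]
orientation: [0.002, 0.758, 0.653, 0.001]
wrist_force: [-0.1, -0.1, -0.2]
width: 0.0703
grasp_force: 0.0
```

Request:
step_arm(translation=[[-0.06,-0.02,0],[-0.12,-0.04,0],[-0.18,-0.06,0],[-0.24,-0.07,0],[-0.24,-0.07,0]], delta_rot=[[0,0,0],[0,0,0],[0,0,0],[0,0,0],[0,0,0]], hand=[0.07,0.07,0.07,0.07,0.07])

```text
t: 69.5
tool_pos: [0.3536, -0.2055, 0.2412]
orientation: [-0.001, 0.76, 0.65, -0.001]
wrist_force: [0.3, 0.5, 1.2]
width: 0.07
grasp_force: 0.0
```

Run:
```python
from h import *
plan()
T=img("top");S=img("scene")
ht,hs=(cv2.cvtColor(i["color"],cv2.COLOR_RGB2HSV) for i in(T,S))
ut=blob((ht[...,2]<50)&win(ht.shape,286,322,198,214)); print("handle top",len(ut),axis(onz(T,ut,.115)))
us=blob((hs[...,2]<45)&win(hs.shape,315,352,185,202)); print("handle scene",len(us),axis(onz(S,us,.112)))
c1,d1=ray(T,[ut.mean(0)]);c2,d2=ray(S,[us.mean(0)])
x=np.linalg.lstsq(np.c_[d1[0],-d2[0]],c2-c1,rcond=None)[0]; print("tri",c1+d1[0]*x[0],c2+d2[0]*x[1])
save("s13.png",cv2.resize(S["color"][140:290,130:510],None,fx=2.1,fy=2.1,interpolation=cv2.INTER_CUBIC))
```

```text
now t 69.5 [ 0.3536 -0.2055  0.2412] yaw 81.12 tilt [-0.11  0.01] F [0.3 0.5 1.2] w 0.07 gf 0.0 q [-0.81 -0.66]
handle top 77 (array([0.45854269, 0.02413237]), np.float64(-97.65253383840272), np.float64(0.06935468213087218), np.float64(0.008818577903699118))
handle scene 94 (array([0.46343651, 0.02732513]), np.float64(81.94887713240037), np.float64(0.06962257450924746), np.float64(0.015288675685244788))
tri [0.45938318 0.02353715 0.10893845] [0.45851914 0.02664342 0.10896902]
```

View pics/s13.png

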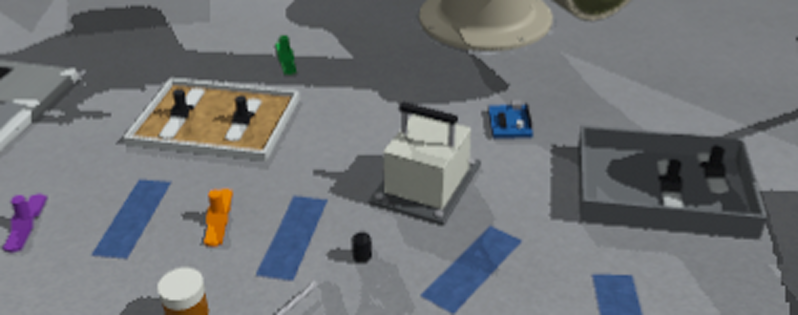

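The cover is seated on the plate, with its handle at the starting height (0.109 m). Two rotors lie flat in the tray, two are in the bin, and the bystanders are untouched. Handing in.

```bash
python3 -c "
from station import ctrl
print(ctrl.finish_job())"
```

```text
the job is handed in; nothing more can be done
None
```

I handed the job in: the 76 mm rotor and one 100 mm rotor tipped and are in the bin, the other 100 mm and the 124 mm rotor stayed level and lie side by side in the tray, and the cover is back down on the base plate.

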